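# Line up puncture kits in the bundling jig, hold them down and set the strap tension to 6

## Robot

A 6-joint arm with a two-finger parallel gripper is mounted at the origin on a cart in front of the work surface, level with it; the furniture and walls round the work are solid. World frame = base frame: x ahead of the robot, y to its left, z up, the work surface at z = 0. Lengths are in m, angles in rad, forces in N, time in s.
With the tool pointing down it reaches from about 0.425 to 0.95 m from the base axis. Payload 3.5 kg.
Tool frame: the origin (TCP) lies between the finger pads; the fingertips stand 19 mm ahead of it and the grasp point (between the pads) is the TCP (ctrl.nose_length is the distance from the TCP to the fingertips, in m); z points along the fingers, y is the line along which they close (so a half turn about z gives the same grasp; the last joint's range is limited). The gripper opens to 85 mm and grips with 20 to 120 N. Pads are 22 mm wide; open, the fingers measure 114 mm over their backs; the gripper's body (76 mm by 85 mm) begins 54 mm behind the grasp point. The pads swing forward as they close: fully open they stand 13 mm farther back than shut.
Start: joints at [-1.47, 0.286, 1.577, -0, 1.279, -0.15], TCP at [0.168, -0.654, 0.25] pointing down, gripper open.
Joint ranges: [-2.77, 2.77], [-0.9, 2.22], [0.21, 2.48], [-1.53, 4.67], [0.24, 2.81], [-2.84, 2.84]. Speed limits (rad/s): [2.79, 2.79, 3.14, 3.14, 3.14, 3.14].

## Interface

Orientations are given as a unit quaternion [x, y, z, w].
In Python, from plant import ctrl gives the robot as it stands.
- The arm moves only by the tool apply_moves, never from a script. Its argument "series" is a list of rows, each a list of 6 numbers: the shift along the world's x, y, z scaled (see below), then the turn, a rotation vector about the world's x, y, z scaled (see below). A call has 1 to 20 rows; each row is the pose to reach, as a shift and turn from the pose commanded when the call began; what a row does not reach only later rows make up. The controller multiplies each number of a shift by 0.8 m and each number of a turn by 45 degrees. A row lasts 1/8 s, in which the tool goes at most 62.5 mm and 10.7 degrees, less where a joint would pass 70% of its speed; a pose out of reach is approached as far as the arm can. A call with a number of a shift or a turn outside -1 to 1 is refused whole. A call with a gripper value outside its range is refused whole. "jaw" is the opening, from 0 (shut) to 1 (fully open), set as the call begins (left out, the last holds). The fingers move at their own pace and stop on an object; "squeeze" is the grip in N (left out, the last holds). Time passes only in rows, so rows that repeat a pose let the fingers close. It gives the time, the measured TCP pose, the force, the opening and the grip force at its end, in the units of the state.
- ctrl.get_state(): the state, without advancing time (a new reading comes with each control period).
- ctrl.read_camera(name): name is "scene" or "top" or "wrist"; returns the picture (384x512x3 uint8, red, green, blue); there is no depth.
- ctrl.get_calibration(name): a dict with "fx", "fy", "cx", "cy" (pixels), "dist_coeffs" ([k1, k2, p1, p2, k3] as OpenCV has them; the pictures are not rectified), "xyz" and "orientation" of the camera in the world; the wrist camera has in their place "hand_eye" (4x4, takes a point from camera to tool coordinates, whose origin is the TCP and whose axes are the flange's). Camera axes: x right, y up, looking along -z (the intrinsics and any distortion apply to the point x, -y, -z); pixel columns grow to the right and rows downward; lengths in m; the calibration is good to about 2 mm. A picture is of the moment at which its call begins: read the wrist's pose just before it. get_calibration takes no time and is no camera call.
- ctrl.sign_off(): hands the job in; it is judged then, once.
Trained networks look in the newest picture that a camera, given by its name, has taken for a name from the list of things; names that differ only in an ending like _2 or _b are one class to them, and where a whole thing is asked for, a point or a joint stands for the part that bears it (a point fixed in the world has none). Each returns a list of dicts, best first, with "p" (0 to 1); they miss things now and then, are a little off and sometimes report something else, mostly with a low value. They report only what shows in the picture. A call takes as long as a camera call.
- ctrl.boxes_of(thing, camera): "xy" ([column, row] as shares, 0 to 1, of the picture: columns of its width, rows of its height, amid what is visible of it).
- ctrl.silhouettes(thing, camera): "pixels" (384x512 bool, what is visible of it) and "xy" ([column, row] as shares, 0 to 1, of the picture: columns of its width, rows of its height, amid what is visible of it).
The state is a dict: "time": time; "qpos": joint angles; "dq": joint speeds; "joint_efforts": joint torques, N m; "eef_pos": TCP position; "tcp_rot": TCP orientation; "contact_force": force on the tool from outside, world axes, zero at the start; "wrist_torque": the same for the moment, N m; "opening": opening from 0.0 (shut) to 1.0 (fully open); "finger_force": force on a finger pad.
Only numpy, scipy, OpenCV 4.12 (cv2) and the standard library are available. Lean on these libraries where they do the work, as an engineer would, in place of code of your own. Each camera call takes 0.05 s, during which the arm holds its last target. There are 200 camera calls.

## Task

Get the puncture-kit boxes ready for strapping: lay every red kit box that is on the bench in the bundling jig, side by side in one tight, straight row that starts at the end stop beside the dial, each box lying lengthwise from front to back, flat on the bed and pushed up to the back fence. Make sure they are all fully down and back the tension sleeve off to 0 before you swing the hold-down flap shut on them; only then turn the sleeve up until its pointer clicks in at 6. Leave the other things on the bench where they are.

Things in the scene. Friction and masses are not known exactly. Their poses are not given: they have to be found in the camera images.
- bed_corner (a point): corner of the jig's bed where the faces of back fence and end stop meet, on the bed's top (8 mm above the worktop). x points from the front lip to the back fence (roughly away from the robot), y along the fence away from the end stop, z up. A box in the row that touches everything has its centre at x -0.0425, y 0.025 + 0.050 k (k = 0, 1, 2, ..), z 0.010
- jig: bundling jig, fixed: grey base plate, aluminium rails. Same axes as bed_corner, origin 8 mm below it. Free bed: x -0.094 to 0, y 0 to 0.240. Above the bed: back fence x 0 to 0.010, 16 mm high; end stop y -0.008 to 0, 16 mm high, x -0.094 to 0.006; front lip x -0.100 to -0.094, only 5 mm high; the end at y 0.240 is open
- dial_axis (a point): centre of the white scale face on the blue round dial housing (100 mm across) beyond the end stop, on the tension sleeve's axis, 34 mm above the worktop; at x -0.045, y -0.062 from bed_corner. The black ribbed sleeve to turn stands on it: 44 mm in diameter, 3 to 43 mm above this point, gripped from above. Numerals 0 to 9 stand round the near side of the face
- sleeve (a joint): angle of the tension sleeve, rad: 0 at value 0, growing clockwise seen from above; one click per number, 0.30 rad apart (6 = 1.80 rad), end stops at 0 and 9. Let go, it springs to the nearest number (about 0.15 N m to turn). A red pointer shows the value; at 6 it points along -x of bed_corner, towards the robot
- flap (a joint): angle of the hold-down flap (aluminium plate 190 mm wide, reaching 86 mm from its hinge behind the fence), rad: 0 = level on the 20 mm boxes, about 1.6 = upright, 1.85 = end stop. Stiff hinge: it stays where it is left (about 0.3 N m to move it)
- flap_hinge (a point): middle of the flap's hinge axis, which runs along y of bed_corner; at x 0.021, y 0.110, z 0.0245 from bed_corner
- flap_bar (a point): middle of the flap's red round bar handle, 12 mm in diameter, 90 mm long along y, standing 29 mm clear of the flap's outer face near its free edge. With the flap at 0 it lies at x -0.074, z 0.039 from flap_hinge; it swings up and then away from the robot as the flap opens
- kit0_centre (a point): centre of puncture-kit box 0 (flat, rigid, red box with a yellow top panel, 85 x 50 x 20 mm, 70 g): 10 mm above its underside; its x runs along the 85 mm length, y along the 50 mm width, z up. Any of the boxes may be absent (None)
- kit1_centre (a point): centre of puncture-kit box 1 (flat, rigid, red box with a yellow top panel, 85 x 50 x 20 mm, 70 g): 10 mm above its underside; its x runs along the 85 mm length, y along the 50 mm width, z up. Any of the boxes may be absent (None)
- kit2_centre (a point): centre of puncture-kit box 2 (flat, rigid, red box with a yellow top panel, 85 x 50 x 20 mm, 70 g): 10 mm above its underside; its x runs along the 85 mm length, y along the 50 mm width, z up. Any of the boxes may be absent (None)
- kit3_centre (a point): centre of puncture-kit box 3 (flat, rigid, red box with a yellow top panel, 85 x 50 x 20 mm, 70 g): 10 mm above its underside; its x runs along the 85 mm length, y along the 50 mm width, z up. Any of the boxes may be absent (None)
- grease_tub: bystander: white tub with blue lid, 74 mm across, 58 mm high, origin under its centre
- glue_bottle: bystander: small white and blue bottle with a red cap, 36 mm across, 77 mm high, origin under its centre
- kit0: puncture-kit box 0 itself; origin at the centre of its underside, its own x lies 6 degrees clockwise (seen from above) of the box's length: use kit0_centre
- kit1: puncture-kit box 1 itself; origin at the centre of its underside, its own x lies 6 degrees clockwise (seen from above) of the box's length: use kit1_centre
- kit2: puncture-kit box 2 itself; origin at the centre of its underside, its own x lies 6 degrees clockwise (seen from above) of the box's length: use kit2_centre
- kit3: puncture-kit box 3 itself; origin at the centre of its underside, its own x lies 6 degrees clockwise (seen from above) of the box's length: use kit3_centre

How it is judged:
By the outcome, as a careful person would: the job done as asked, in the order asked, and still so for the second after the job is handed in, with the robot touching nothing.
Of kit0, kit1, kit2, kit3 only 3 to 4 are there at a start; the rules pass over those that are not, and their reading is None.
At some moment in a run one of kit0, kit1, kit2, kit3 may be knocked a few centimetres aside while the robot is not near it.
Once in a run the grip may slacken for a moment while it holds something.
It also fails if it takes over 210 s, if anything falls off the work surface, if the arm or the gripper's body presses on something with over 40 N, if the wrist force passes 120 N, or if a joint passes its speed limit or range.

## Working session

There is one attempt and no reset: what is moved stays moved. The work goes in short steps, Python scripts to look and compute and a tool call to move; the robot and the scene stay as the last step left them, time stands still between calls to the robot, and variables do not carry over. Pictures are saved under pics/ and viewed, at most 14 in all, crops included, and the job is handed in when it is done.

Besides the shell and the picture viewer there is one more tool, called after "Request:" as name([rows], argument=value, ...), one row to a line, values as JSON. apply_moves: Moves the arm, as the interface text tells. Shifts and turns lie within -1 to 1; 1 stands for 0.8 m of shift or 45 degrees of turn. Its arguments: {"type":"object","properties":{"series":{"type":"array"},"jaw":{"type":"number"},"squeeze":{"type":"number"}},"required":["series"]}

```bash
ls; mkdir -p pics; cat > h.py <<'E'
import numpy as np, cv2
from scipy.spatial.transform import Rotation as R
from plant import ctrl
def cam(name):
    c=ctrl.get_calibration(name)
    K=np.array([[c["fx"],0,c["cx"]],[0,c["fy"],c["cy"]],[0,0,1.]]);d=np.array(c["dist_coeffs"],float)
    if "hand_eye" in c:
        s=ctrl.get_state();T=np.eye(4);T[:3,:3]=R.from_quat(s["tcp_rot"]).as_matrix();T[:3,3]=s["eef_pos"];T=T@np.array(c["hand_eye"])
    else:
        T=np.eye(4);T[:3,:3]=R.from_quat(c["orientation"]).as_matrix();T[:3,3]=c["xyz"]
    return K,d,T
def toz(C,uv,z):
    K,d,T=C
    n=cv2.undistortPoints(np.array(uv,float).reshape(-1,1,2),K,d).reshape(-1,2)
    r=np.c_[n[:,0],-n[:,1],-np.ones(len(n))]@T[:3,:3].T
    return T[:3,3]+r*((z-T[2,3])/r[:,2])[:,None]
def proj(C,P):
    K,d,T=C
    p=(np.array(P,float).reshape(-1,3)-T[:3,3])@T[:3,:3]
    return cv2.projectPoints(p*[1,-1,-1],np.zeros(3),np.zeros(3),K,d)[0].reshape(-1,2)
def save(name,fn):
    im=ctrl.read_camera(name);cv2.imwrite("pics/"+fn,im[:,:,::-1]);return im
E
python3 - <<'E'
from h import *
a=save("top","top0.png");b=save("scene","sc0.png")
cv2.imwrite("pics/top0b.png",cv2.resize(a[:,:,::-1],(800,600),interpolation=cv2.INTER_CUBIC))
for n in("top","scene"):
    C=cam(n);print(n,C[0].round(1).tolist(),C[1],C[2].round(3).tolist())
C=cam("top")
for t in["kit0_centre","jig","sleeve","flap_bar","flap","grease_tub","glue_bottle"]:
    for n in("top","scene"):
        print(t,n,[(round(d["p"],2),(np.array(d["xy"])*[512,384]).round(1).tolist()) for d in ctrl.boxes_of(t,n)])
print(ctrl.get_state())
E
```

```text
pics
top [[424.5, 0.0, 260.4], [0.0, 424.5, 193.7], [0.0, 0.0, 1.0]] [-0.13925931  0.          0.          0.          0.        ] [[-0.011, 0.997, -0.077, 0.373], [-1.0, -0.011, 0.003, -0.107], [0.002, 0.077, 0.997, 1.297], [0.0, 0.0, 0.0, 1.0]]
scene [[446.4, 0.0, 259.5], [0.0, 446.4, 186.0], [0.0, 0.0, 1.0]] [-0.09199012  0.          0.          0.          0.        ] [[0.124, 0.497, -0.859, -0.951], [-0.992, 0.052, -0.113, -0.281], [-0.012, 0.866, 0.499, 0.873], [0.0, 0.0, 0.0, 1.0]]
kit0_centre top [(0.97, [387.0, 190.2])]
kit0_centre scene [(0.78, [367.3, 197.2])]
jig top [(0.75, [292.3, 163.0])]
jig scene [(0.91, [295.4, 178.7]), (0.63, [344.1, 206.9])]
sleeve top [(0.46, [343.1, 173.5])]
sleeve scene [(0.45, [329.1, 181.0]), (0.19, [314.0, 216.6])]
flap_bar top [(0.78, [290.7, 142.6]), (0.19, [293.4, 223.6])]
flap_bar scene [(0.73, [289.9, 160.3]), (0.49, [315.8, 215.5]), (0.24, [363.1, 196.1])]
flap top [(0.51, [292.7, 222.9]), (0.43, [354.7, 209.3])]
flap scene [(0.95, [289.7, 160.8])]
grease_tub top [(0.69, [350.8, 132.1]), (0.48, [291.1, 163.8])]
grease_tub scene [(0.65,
[... 244 characters left out ...]
]
{'time': 0.8, 'qpos': array([-1.46998436e+00,  2.86258872e-01,  1.57663623e+00,  1.18137760e-05,
        1.27857603e+00, -1.50026057e-01]), 'dq': array([-0.00305392, -0.0005394 , -0.0010926 ,  0.00073641,  0.00085524,
       -0.00035246]), 'joint_efforts': array([-4.73414148e-04, -4.05916071e+01, -2.92923546e+01, -1.53729575e-04,
        4.21469622e-04,  3.28734650e-06]), 'eef_pos': array([ 0.16756169, -0.65388993,  0.2503869 ]), 'tcp_rot': array([9.92145551e-01, 1.25088779e-01, 4.15994844e-06, 6.08785250e-05]), 'contact_force': array([-0.26981056,  0.01735601, -0.20196133]), 'wrist_torque': array([ 0.02818469, -0.03660315, -0.01258231]), 'finger_force': 0.0, 'opening': 0.9996132793637656}
```

View pics/top0b.png

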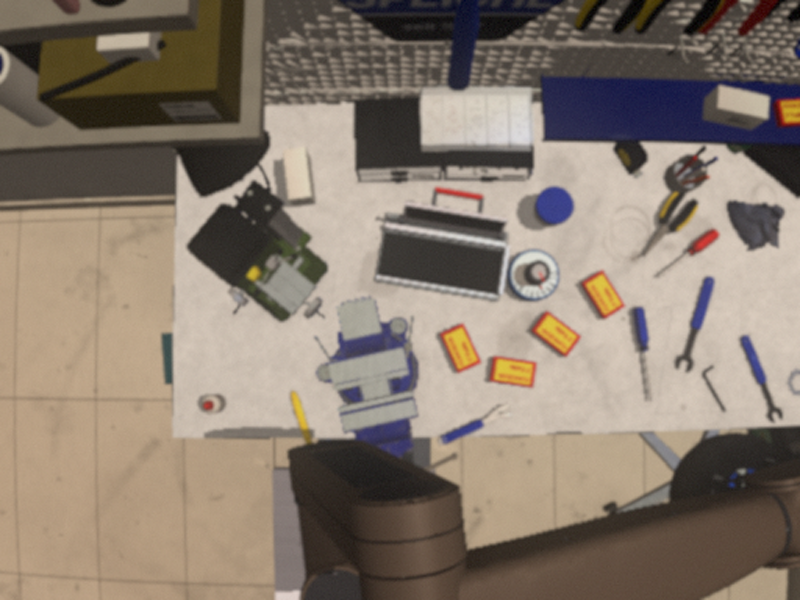

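View pics/sc0.png

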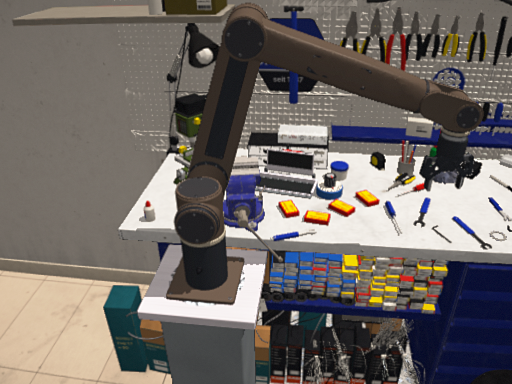

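```bash
python3 - <<'E'
from h import *
C=cam("top");s=512/800
f=lambda L,z:print((toz(C,np.array(L)*s,z)[:,:2]).round(3).tolist())
f([(461,347),(513,371),(556,333),(604,294)],.02)
f([(507,236),(500,298),(376,280),(383,222)],.02)
f([(538,271)],.077);f([(534,274)],.034);f([(554,206)],.058);f([(212,403)],.077)
print(ctrl.get_calibration("wrist"))
E
```

```text
[[0.385, -0.213], [0.337, -0.313], [0.409, -0.399], [0.484, -0.496]]
[[0.6, -0.307], [0.479, -0.291], [0.516, -0.051], [0.63, -0.065]]
[[0.524, -0.355]]
[[0.523, -0.356]]
[[0.651, -0.394]]
[[0.285, 0.253]]
{'fx': 313.5456808770934, 'fy': 313.5456808770934, 'cx': 255.61304231219194, 'cy': 189.78559508363227, 'dist_coeffs': array([-0.02853453,  0.        ,  0.        ,  0.        ,  0.        ]), 'hand_eye': array([[-3.37028172e-04,  9.54732080e-01,  2.97466875e-01,
         7.57250083e-02],
       [ 9.99999141e-01, -5.50238612e-05,  1.30959431e-03,
        -8.90421093e-04],
       [ 1.26667948e-03,  2.97467061e-01, -9.54731241e-01,
        -1.23859368e-01],
       [ 0.00000000e+00,  0.00000000e+00,  0.00000000e+00,
         1.00000000e+00]])}
```

Request:
apply_moves([
  [0.4, 0.45, 0, 0, 0, -0.476],
  [0.4, 0.45, 0, 0, 0, -0.476],
  [0.4, 0.45, 0, 0, 0, -0.476],
  [0.4, 0.45, 0, 0, 0, -0.476],
  [0.4, 0.45, 0, 0, 0, -0.476],
  [0.4, 0.45, 0, 0, 0, -0.476],
  [0.4, 0.45, 0, 0, 0, -0.476],
  [0.4, 0.45, 0, 0, 0, -0.476],
  [0.4, 0.45, 0, 0, 0, -0.476],
  [0.4, 0.45, 0, 0, 0, -0.476],
  [0.4, 0.45, 0, 0, 0, -0.476],
  [0.4, 0.45, 0, 0, 0, -0.476],
])

```text
time: 2.3
eef_pos: [0.4869, -0.2949, 0.2503]
tcp_rot: [0.998, -0.062, -0.0, 0.0]
contact_force: [-0.7, -0.5, 0.1]
opening: 1.001
finger_force: 0.0
```

```bash
cat >> h.py <<'E'
def boxes(im,C):
    hsv=cv2.cvtColor(im,cv2.COLOR_RGB2HSV)
    h,s,v=cv2.split(hsv)
    m=(((h<32)|(h>172))&(s>150)&(v>90)).astype(np.uint8)
    m=cv2.morphologyEx(m,cv2.MORPH_CLOSE,np.ones((3,3)))
    y=((h>15)&(h<35)&(s>120)&(v>120)).astype(np.uint8)
    out=[]
    for c in cv2.findContours(m,cv2.RETR_EXTERNAL,cv2.CHAIN_APPROX_NONE)[0]:
        if cv2.contourArea(c)<300: continue
        k=np.zeros_like(m);cv2.drawContours(k,[c],-1,1,-1)
        ys,xs=np.nonzero(k&y)
        if len(xs)<100: continue
        P=toz(C,np.c_[xs,ys],.02)[:,:2]
        (a,b),(w,l),an=cv2.minAreaRect((P*1000).astype(np.float32))
        if w<l: an+=90
        out.append((round(a/1000,4),round(b/1000,4),round(max(w,l)),round(min(w,l)),round((an+90)%180-90,1)))
    return out
E
python3 - <<'E'
from h import *
s=ctrl.get_state();print(s["eef_pos"],R.from_quat(s["tcp_rot"]).as_matrix()[:,0].round(3))
C=cam("wrist");im=save("wrist","w1.png")
cv2.imwrite("pics/w1b.png",cv2.resize(im[:,:,::-1],(800,600),interpolation=cv2.INTER_CUBIC))
for b in boxes(im,C):print(b)
E
```

```text
[ 0.48686923 -0.29489815  0.25031653] [ 0.992 -0.125 -0.   ]
(0.3351, -0.3108, 70, 40, 80.4)
(0.3821, -0.2089, 70, 40, 23.9)
(0.4076, -0.3971, 70, 40, 52.0)
(0.4832, -0.4929, 70, 40, 31.0)
```

View pics/w1b.png

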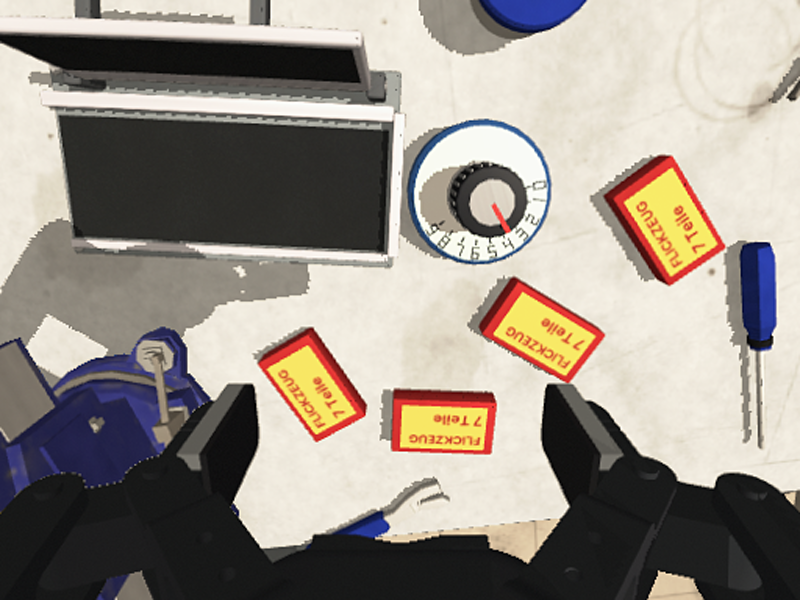

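```bash
cat > jig.py <<'E'
from h import *
from scipy.optimize import minimize
from scipy.ndimage import map_coordinates
def L(a,b,n=80): return np.linspace(a,b,n)
E_=np.vstack([L((0,0,.016),(0,.235,.016)),L((-.090,0,.016),(0,0,.016),60),L((-.09,-.008,.016),(0,-.008,.016),60),L((-.094,.005,.005),(-.094,.235,.005)),L((-.1,0,.005),(-.1,.235,.005))])
def toW(p,P):
    c,s=np.cos(p[2]),np.sin(p[2]);return np.c_[p[0]+c*P[:,0]-s*P[:,1],p[1]+s*P[:,0]+c*P[:,1],.008+P[:,2]]
def fit(im,C,p0):
    g=cv2.cvtColor(im,cv2.COLOR_RGB2GRAY).astype(np.float32)
    p=np.array(p0,float)
    for sg in(2.5,1.2,.7):
        b=cv2.GaussianBlur(g,(0,0),sg);G=np.hypot(cv2.Sobel(b,5,1,0),cv2.Sobel(b,5,0,1));G=np.minimum(G,np.percentile(G,97))
        f=lambda q:-map_coordinates(G,proj(C,toW(q*[1,1,1],E_)).T[::-1],order=1).mean()
        r=minimize(f,p,method="Nelder-Mead",options=dict(initial_simplex=p+np.vstack([np.zeros(3),np.diag([.008,.008,.03])*sg/2.5]),xatol=1e-5,fatol=1e-3));p=r.x
    return p,r.fun
E
python3 - <<'E'
from jig import *
im=cv2.imread("pics/w1.png")[:,:,::-1].copy();C=cam("wrist")
for p0 in[(.597,-.300,-.125),(.592,-.296,-.12),(.602,-.305,-.125)]:
    p,v=fit(im,C,p0);print(p.round(4),v)
pts=toW(p,np.vstack([E_,[(-.045,-.062,.026)]]))
print("dial pred",pts[-1])
# dial: blue-ringed white disc
hsv=cv2.cvtColor(im,cv2.COLOR_RGB2HSV);m=((hsv[...,0]>95)&(hsv[...,0]<125)&(hsv[...,1]>120)).astype(np.uint8)
m[:, :250]=0;m[:70]=0;m[175:]=0;m[:,365:]=0
c=np.vstack([q for q in cv2.findContours(m,cv2.RETR_EXTERNAL,cv2.CHAIN_APPROX_NONE)[0] if len(q)>20])
e=cv2.fitEllipse(cv2.convexHull(c));print(e,toz(C,[e[0]],.034))
big=cv2.resize(im[:,:,::-1],None,fx=2.8,fy=2.8,interpolation=cv2.INTER_CUBIC)
for q in proj(C,pts)*2.8: cv2.circle(big,tuple(int(t) for t in q+1.4),1,(0,255,0),-1)
cv2.imwrite("pics/j1.png",big[150:720,40:840])
E
```

```text
[ 0.5775 -0.3005 -0.1773] -312.9823303222656
[ 0.5871 -0.2998 -0.1315] -192.02354431152344
[ 0.5775 -0.3005 -0.1772] -312.98187255859375
dial pred [ 0.52229154 -0.3535625   0.034     ]
((306.17486572265625, 122.19014739990234), (89.79417419433594, 93.1551742553711), 33.06061935424805) [[ 0.52481908 -0.35273958  0.034     ]]
```

View pics/j1.png

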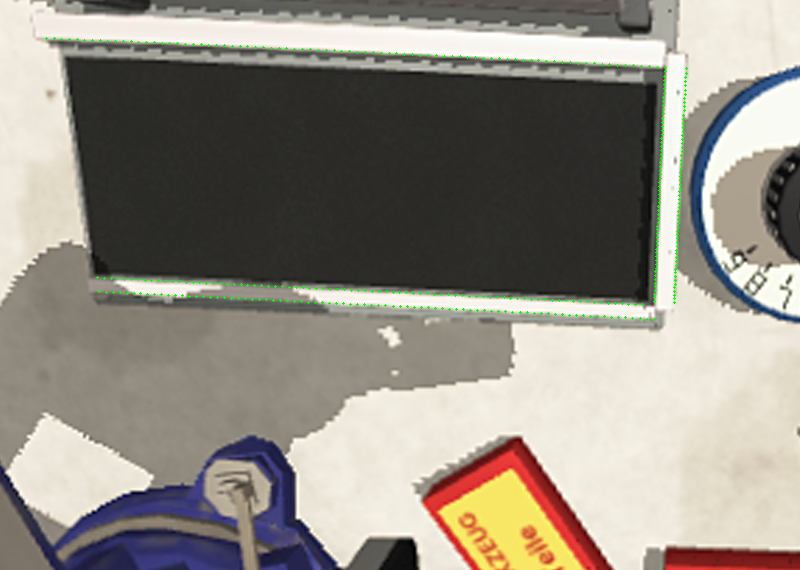

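Request:
apply_moves([
  [-0.131, 0.1075, -0.2, 0, 0, 0.691],
  [-0.131, 0.1075, -0.2, 0, 0, 0.691],
  [-0.131, 0.1075, -0.2, 0, 0, 0.691],
  [-0.131, 0.1075, -0.2, 0, 0, 0.691],
  [-0.131, 0.1075, -0.2, 0, 0, 0.691],
  [-0.131, 0.1075, -0.2, 0, 0, 0.691],
  [-0.131, 0.1075, -0.2, 0, 0, 0.691],
], jaw=0.77)

```text
time: 3.22
eef_pos: [0.3843, -0.2094, 0.0921]
tcp_rot: [0.978, 0.208, 0.001, 0.002]
contact_force: [0.1, -0.3, 0.9]
opening: 0.775
finger_force: 0.0
```

```bash
cat >> h.py <<'E'
def pose():
    s=ctrl.get_state();x=R.from_quat(s["tcp_rot"]).as_matrix()[:,0]
    print("t %.1f"%s["time"],"pos",s["eef_pos"].round(4),"yaw %.2f"%np.degrees(np.arctan2(x[1],x[0])),"open %.3f"%s["opening"],"F",np.round(s["contact_force"],1),"nose",ctrl.nose_length);return s
E
python3 - <<'E'
from h import *
pose();C=cam("wrist")
for b in boxes(save("wrist","w2.png"),C):print(b)
E
```

```text
t 3.2 pos [ 0.3843 -0.2094  0.0921] yaw 24.03 open 0.775 F [ 0.1 -0.3  0.9] nose 0.019
(0.3336, -0.2908, 30, 30, 80.7)
(0.4053, -0.3954, 70, 35, 51.2)
(0.3825, -0.2093, 69, 40, 23.8)
```

Request:
apply_moves([
  [0, 0, -0.04, 0, 0, 0],
  [0, 0, -0.087, 0, 0, 0],
  [0, 0, -0.087, 0, 0, 0],
  [0, 0, -0.087, 0, 0, 0],
])

```text
time: 3.78
eef_pos: [0.3837, -0.2087, 0.022]
tcp_rot: [0.978, 0.208, 0.001, 0.001]
contact_force: [0.6, -0.3, 0.3]
opening: 0.771
finger_force: 0.0
```

Request:
apply_moves([
  [0, 0, 0, 0, 0, 0],
  [0, 0, 0, 0, 0, 0],
  [0, 0, 0, 0, 0, 0],
  [0, 0, 0, 0, 0, 0],
  [0, 0, 0, 0, 0, 0],
  [0, 0, 0.03, 0, 0, 0],
  [0, 0, 0.07, 0, 0, 0],
  [0, 0, 0.1, 0, 0, 0],
  [0, 0, 0.1, 0, 0, 0],
], jaw=0, squeeze=40)

```text
time: 4.9
eef_pos: [0.384, -0.2089, 0.103]
tcp_rot: [0.978, 0.208, 0.002, 0.002]
contact_force: [0.4, 0.6, -1.4]
opening: 0.572
finger_force: 42.0
```

```bash
cat >> h.py <<'E'
J=(.5775,-.3005,np.radians(-10.15))
def tgt(jx,jy,jz,yaw=None):
    # print move numbers from the measured pose to jig-frame (bed_corner) point
    s=pose();c,n=np.cos(J[2]),np.sin(J[2]);P=np.array([J[0]+c*jx-n*jy,J[1]+n*jx+c*jy,.008+jz])
    x=R.from_quat(s["tcp_rot"]).as_matrix()[:,0]
    dy=np.degrees(J[2]) if yaw is None else yaw
    print("to",P.round(4),"shift",((P-s["eef_pos"])/.8).round(4),"turn %.4f"%((dy-np.degrees(np.arctan2(x[1],x[0])))/45))
E
python3 - <<'E'
from h import *
tgt(-.045,.049,.10)
print("jig +x 10mm:",(np.array([np.cos(J[2]),np.sin(J[2])])*.01/.8).round(4),"jig +y:",(np.array([-np.sin(J[2]),np.cos(J[2])])*.01/.8).round(4))
E
```

```text
t 4.9 pos [ 0.384  -0.2089  0.103 ] yaw 24.05 open 0.572 F [ 0.4  0.6 -1.4] nose 0.019
to [ 0.5418 -0.2443  0.108 ] shift [ 0.1973 -0.0443  0.0063] turn -0.7600
jig +x 10mm: [ 0.0123 -0.0022] jig +y: [0.0022 0.0123]
```

Request:
apply_moves([
  [0.1973, -0.0443, 0.006, 0, 0, -0.76],
  [0.1973, -0.0443, 0.006, 0, 0, -0.76],
  [0.1973, -0.0443, 0.006, 0, 0, -0.76],
  [0.1973, -0.0443, 0.006, 0, 0, -0.76],
  [0.1973, -0.0443, 0.006, 0, 0, -0.76],
  [0.1973, -0.0443, 0.006, 0, 0, -0.76],
  [0.1973, -0.0443, 0.006, 0, 0, -0.76],
  [0.1973, -0.0443, 0.006, 0, 0, -0.76],
])

```text
time: 5.9
eef_pos: [0.5402, -0.2433, 0.1057]
tcp_rot: [0.996, -0.089, 0.0, 0.0]
contact_force: [0.7, -0.4, -0.1]
opening: 0.574
finger_force: 42.0
```

```bash
python3 - <<'E'
from h import *
tgt(-.047,.049,.025);C=cam("wrist");im=save("wrist","w3.png")
cv2.imwrite("pics/w3b.png",cv2.resize(im[:,:,::-1],(800,600)))
for b in boxes(im,C):print(b)
E
```

```text
t 5.9 pos [ 0.5402 -0.2433  0.1057] yaw -10.16 open 0.574 F [ 0.7 -0.4 -0.1] nose 0.019
to [ 0.5399 -0.244   0.033 ] shift [-0.0004 -0.0008 -0.0909] turn 0.0003
(0.414, -0.4042, 74, 31, 40.7)
(0.4878, -0.2329, 116, 67, -10.2)
```

View pics/w3b.png

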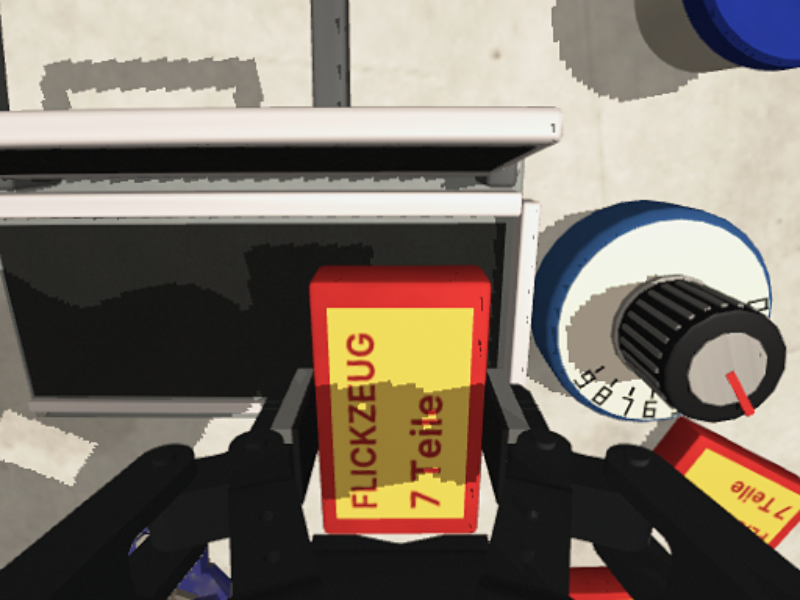

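Request:
apply_moves([
  [-0.0004, -0.0008, -0.05, 0, 0, 0],
  [-0.0004, -0.0008, -0.08, 0, 0, 0],
  [-0.0004, -0.0008, -0.091, 0, 0, 0],
  [-0.0004, -0.0008, -0.094, 0, 0, 0],
  [-0.0004, -0.0008, -0.094, 0, 0, 0],
])

```text
time: 6.58
eef_pos: [0.541, -0.2444, 0.0313]
tcp_rot: [0.996, -0.088, 0.001, 0.001]
contact_force: [-1.0, 0.2, -0.9]
opening: 0.573
finger_force: 42.0
```

Request:
apply_moves([
  [0.0037, -0.0007, 0, 0, 0, 0],
  [0.0074, -0.0013, 0, 0, 0, 0],
  [0.0098, -0.0018, 0, 0, 0, 0],
  [0.0098, -0.0018, 0, 0, 0, 0],
])

```text
time: 7.08
eef_pos: [0.5463, -0.2452, 0.0309]
tcp_rot: [0.996, -0.088, -0.003, -0.0]
contact_force: [-9.6, 0.8, 8.3]
opening: 0.572
finger_force: 43.0
```

Request:
apply_moves([
  [0, 0, 0, 0, 0, 0],
  [0, 0, 0, 0, 0, 0],
  [0, 0, 0, 0, 0, 0],
  [0, 0, 0.04, 0, 0, 0],
  [0, 0, 0.075, 0, 0, 0],
  [0, 0, 0.075, 0, 0, 0],
], jaw=0.68)

```text
time: 7.82
eef_pos: [0.55, -0.2465, 0.0932]
tcp_rot: [0.996, -0.088, 0.003, 0.001]
contact_force: [0.7, 0.1, 0.3]
opening: 0.68
finger_force: 0.0
```

Request:
apply_moves([
  [0.0088, 0.0632, 0, 0, 0, 0],
  [0.0088, 0.0632, 0, 0, 0, 0],
  [0.0088, 0.0632, 0, 0, 0, 0],
  [0.0088, 0.0632, 0, 0, 0, 0],
  [0.0088, 0.0632, 0, 0, 0, 0],
  [0.0088, 0.0632, -0.04, 0, 0, 0],
  [0.0088, 0.0632, -0.073, 0, 0, 0],
  [0.0088, 0.0632, -0.073, 0, 0, 0],
  [0.0088, 0.0632, -0.073, 0, 0, 0],
], jaw=0)

```text
time: 8.95
eef_pos: [0.5557, -0.1955, 0.0328]
tcp_rot: [0.996, -0.089, 0.001, 0.0]
contact_force: [0.9, -0.2, -0.1]
opening: 0.003
finger_force: 0.0
```

```bash
python3 - <<'E'
from h import *
tgt(-.0425,.0645,.023)
E
```

```text
t 8.9 pos [ 0.5557 -0.1955  0.0328] yaw -10.18 open 0.003 F [ 0.9 -0.2 -0.1] nose 0.019
to [ 0.547  -0.2295  0.031 ] shift [-0.0109 -0.0426 -0.0023] turn 0.0006
```

Request:
apply_moves([
  [-0.004, -0.01, 0, 0, 0, 0],
  [-0.0055, -0.018, 0, 0, 0, 0],
  [-0.007, -0.024, 0, 0, 0, 0],
  [-0.0085, -0.03, 0, 0, 0, 0],
  [-0.0095, -0.036, 0, 0, 0, 0],
  [-0.0105, -0.04, 0, 0, 0, 0],
  [-0.0111, -0.0436, 0, 0, 0, 0],
  [-0.0114, -0.0455, 0, 0, 0, 0],
  [-0.0114, -0.0455, 0, 0, 0, 0],
])

```text
time: 10.07
eef_pos: [0.5459, -0.2314, 0.0318]
tcp_rot: [0.996, -0.088, -0.0, 0.0]
contact_force: [-0.4, 0.9, 0.1]
opening: 0.001
finger_force: 0.0
```

Request:
apply_moves([
  [-0.0003, -0.0018, 0, 0, 0, 0],
  [-0.0006, -0.0036, 0, 0, 0, 0],
  [-0.0006, -0.0036, 0, 0, 0, 0],
])

```text
time: 10.45
eef_pos: [0.5458, -0.2317, 0.0318]
tcp_rot: [0.996, -0.089, -0.0, -0.002]
contact_force: [2.1, 8.8, 2.3]
opening: 0.001
finger_force: 4.2
```

```bash
python3 - <<'E'
from h import *
tgt(-.0425,.0645,.023);C=cam("wrist");im=save("wrist","w4.png")
cv2.imwrite("pics/w4b.png",cv2.resize(im[:,:,::-1],(800,600)))
E
```

```text
t 10.4 pos [ 0.5458 -0.2317  0.0318] yaw -10.21 open 0.001 F [2.1 8.8 2.3] nose 0.019
to [ 0.547  -0.2295  0.031 ] shift [ 0.0016  0.0027 -0.001 ] turn 0.0014
```

View pics/w4b.png

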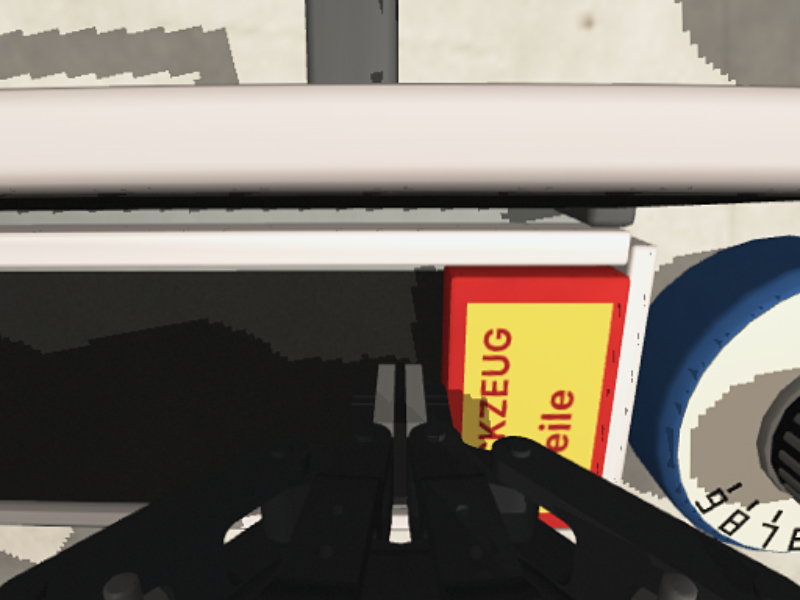

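Request:
apply_moves([
  [0.002, 0.012, 0, 0, 0, 0],
  [0.002, 0.012, 0.075, 0, 0, 0],
  [0.002, 0.012, 0.15, 0, 0, 0],
  [-0.12, -0.11, 0.22, 0, 0, 0],
  [-0.12, -0.11, 0.22, 0, 0, 0],
  [-0.12, -0.11, 0.22, 0, 0, 0],
  [-0.12, -0.11, 0.22, 0, 0, 0],
  [-0.12, -0.11, 0.22, 0, 0, 0],
], jaw=0.77)

```text
time: 11.5
eef_pos: [0.4495, -0.3216, 0.2072]
tcp_rot: [0.996, -0.088, -0.0, -0.0]
contact_force: [0.2, 0.0, 0.3]
opening: 0.769
finger_force: 0.0
```

```bash
cat >> h.py <<'E'
def gotow(x,y,z,yaw):
    s=ctrl.get_state();X=R.from_quat(s["tcp_rot"]).as_matrix()[:,0]
    print("shift",((np.array([x,y,z])-s["eef_pos"])/.8).round(4),"turn %.4f"%((yaw-np.degrees(np.arctan2(X[1],X[0])))/45))
def injig(b):
    c,n=np.cos(J[2]),np.sin(J[2]);d=np.array(b[:2])-J[:2];return np.round([c*d[0]+n*d[1],-n*d[0]+c*d[1],b[4]-np.degrees(J[2])],4)
E
python3 - <<'E'
from h import *
pose();C=cam("wrist")
for b in boxes(save("wrist","w5.png"),C):
    print(b,injig(b));gotow(b[0],b[1],.09,b[4])
E
```

```text
t 11.5 pos [ 0.4495 -0.3216  0.2072] yaw -10.15 open 0.769 F [0.2 0.  0.3] nose 0.019
(0.3355, -0.3107, 70, 40, 79.9) [-2.364e-01 -5.270e-02  9.005e+01]
shift [-0.1428  0.0132 -0.1463] turn 2.0001
(0.3956, -0.426, 70, 40, 52.0) [-0.1569 -0.1556 62.15  ]
shift [-0.0676 -0.1309 -0.1463] turn 1.3801
(0.4833, -0.4929, 70, 40, 31.0) [-0.0588 -0.206  41.15  ]
shift [ 0.042  -0.2145 -0.1463] turn 0.9134
(0.5383, -0.2661, 72, 41, -10.5) [-0.0446  0.027  -0.35  ]
shift [ 0.1107  0.069  -0.1463] turn -0.0088
```

Request:
apply_moves([
  [0.042, -0.2145, -0.146, 0, 0, 0.913],
  [0.042, -0.2145, -0.146, 0, 0, 0.913],
  [0.042, -0.2145, -0.146, 0, 0, 0.913],
  [0.042, -0.2145, -0.146, 0, 0, 0.913],
  [0.042, -0.2145, -0.146, 0, 0, 0.913],
  [0.042, -0.2145, -0.146, 0, 0, 0.913],
  [0.042, -0.2145, -0.146, 0, 0, 0.913],
  [0.042, -0.2145, -0.19, 0, 0, 0.913],
  [0.042, -0.2145, -0.2325, 0, 0, 0.913],
  [0.042, -0.2145, -0.2325, 0, 0, 0.913],
  [0.042, -0.2145, -0.2325, 0, 0, 0.913],
])

```text
time: 12.92
eef_pos: [0.484, -0.4942, 0.024]
tcp_rot: [0.964, 0.267, 0.0, 0.001]
contact_force: [-0.2, -0.2, 0.8]
opening: 0.769
finger_force: 0.0
```

Request:
apply_moves([
  [0, 0, 0, 0, 0, 0],
  [0, 0, 0, 0, 0, 0],
  [0, 0, 0, 0, 0, 0],
  [0, 0, 0, 0, 0, 0],
  [0, 0, 0, 0, 0, 0],
  [0, 0, 0.03, 0, 0, 0],
  [0, 0, 0.09, 0, 0, 0],
  [0, 0, 0.125, 0, 0, 0],
  [0, 0, 0.125, 0, 0, 0],
], jaw=0)

```text
time: 14.05
eef_pos: [0.4845, -0.4955, 0.1268]
tcp_rot: [0.964, 0.267, 0.001, 0.004]
contact_force: [-0.4, -1.4, -0.8]
opening: 0.572
finger_force: 43.4
```

```bash
python3 - <<'E'
from h import *
tgt(-.047,.099,.115)
E
```

```text
t 14.1 pos [ 0.4845 -0.4955  0.1268] yaw 30.93 open 0.572 F [-0.4 -1.4 -0.8] nose 0.019
to [ 0.5487 -0.1948  0.123 ] shift [ 0.0803  0.3759 -0.0047] turn -0.9129
```

Request:
apply_moves([
  [0.0803, 0.3759, 0, 0, 0, -0.913],
  [0.0803, 0.3759, 0, 0, 0, -0.913],
  [0.0803, 0.3759, 0, 0, 0, -0.913],
  [0.0803, 0.3759, 0, 0, 0, -0.913],
  [0.0803, 0.3759, 0, 0, 0, -0.913],
  [0.0803, 0.3759, 0, 0, 0, -0.913],
  [0.0803, 0.3759, 0, 0, 0, -0.913],
  [0.0803, 0.3759, 0, 0, 0, -0.913],
  [0.0803, 0.3759, 0, 0, 0, -0.913],
  [0.0803, 0.3759, 0, 0, 0, -0.913],
  [0.0803, 0.3759, 0, 0, 0, -0.913],
])

```text
time: 15.42
eef_pos: [0.5473, -0.1935, 0.1219]
tcp_rot: [0.996, -0.089, 0.0, 0.0]
contact_force: [-0.4, -0.4, -1.3]
opening: 0.575
finger_force: 43.4
```

```bash
python3 - <<'E'
from h import *
tgt(-.047,.099,.024);C=cam("wrist")
for b in boxes(save("wrist","w6.png"),C):print(b,injig(b))
E
```

```text
t 15.4 pos [ 0.5473 -0.1935  0.1219] yaw -10.20 open 0.575 F [-0.4 -0.4 -1.3] nose 0.019
to [ 0.5487 -0.1948  0.032 ] shift [ 0.0017 -0.0016 -0.1124] turn 0.0011
(0.3484, -0.2892, 23, 19, 78.6) [-2.275e-01 -2.930e-02  8.875e+01]
(0.4906, -0.1821, 123, 71, -10.1) [-0.1064  0.1012  0.05  ]
(0.5349, -0.2707, 72, 42, -10.1) [-0.0472  0.0218  0.05  ]
```

Request:
apply_moves([
  [0.0017, -0.0016, -0.05, 0, 0, 0],
  [0.0017, -0.0016, -0.09, 0, 0, 0],
  [0.0017, -0.0016, -0.108, 0, 0, 0],
  [0.0017, -0.0016, -0.113, 0, 0, 0],
  [0.0017, -0.0016, -0.114, 0, 0, 0],
  [0.0054, -0.0023, -0.114, 0, 0, 0],
  [0.0091, -0.0029, -0.114, 0, 0, 0],
  [0.0113, -0.0034, -0.114, 0, 0, 0],
  [0.0113, -0.0034, -0.114, 0, 0, 0],
])

```text
time: 16.6
eef_pos: [0.5534, -0.1954, 0.0327]
tcp_rot: [0.996, -0.088, -0.006, -0.001]
contact_force: [-15.2, 1.8, 14.8]
opening: 0.568
finger_force: 45.5
```

Request:
apply_moves([
  [0, 0, 0, 0, 0, 0],
  [0, 0, 0, 0, 0, 0],
  [0, 0, 0, 0, 0, 0],
  [0, 0, 0.04, 0, 0, 0],
  [0, 0, 0.08, 0, 0, 0],
  [0, 0, 0.08, 0, 0, 0],
  [0, 0, 0.08, 0, 0, 0],
], jaw=0.68)

```text
time: 17.48
eef_pos: [0.5561, -0.1954, 0.0939]
tcp_rot: [0.996, -0.088, -0.0, -0.0]
contact_force: [0.0, 0.6, -0.4]
opening: 0.677
finger_force: 0.0
```

```bash
python3 - <<'E'
from h import *
tgt(-.0425,.150,.024)
E
```

```text
t 17.5 pos [ 0.5561 -0.1954  0.0939] yaw -10.15 open 0.677 F [ 0.   0.6 -0.4] nose 0.019
to [ 0.5621 -0.1454  0.032 ] shift [ 0.0075  0.0626 -0.0774] turn 0.0000
```

Request:
apply_moves([
  [0.0075, 0.0626, 0, 0, 0, 0],
  [0.0075, 0.0626, 0, 0, 0, 0],
  [0.0075, 0.0626, 0, 0, 0, 0],
  [0.0075, 0.0626, 0, 0, 0, 0],
  [0.0075, 0.0626, -0.04, 0, 0, 0],
  [0.0075, 0.0626, -0.0774, 0, 0, 0],
  [0.0075, 0.0626, -0.0774, 0, 0, 0],
  [0.0075, 0.0626, -0.0774, 0, 0, 0],
  [0.0055, 0.0516, -0.0774, 0, 0, 0],
  [0.0041, 0.0436, -0.0774, 0, 0, 0],
  [0.003, 0.0376, -0.0774, 0, 0, 0],
  [0.002, 0.0316, -0.0774, 0, 0, 0],
  [0.001, 0.0256, -0.0774, 0, 0, 0],
  [0, 0.0206, -0.0774, 0, 0, 0],
  [-0.0007, 0.0166, -0.0774, 0, 0, 0],
  [-0.0012, 0.0136, -0.0774, 0, 0, 0],
  [-0.0012, 0.0136, -0.0774, 0, 0, 0],
  [-0.0012, 0.0136, -0.0774, 0, 0, 0],
], jaw=0)

```text
time: 19.73
eef_pos: [0.5556, -0.1827, 0.0327]
tcp_rot: [0.996, -0.089, -0.0, -0.002]
contact_force: [1.6, 7.4, 2.3]
opening: -0.001
finger_force: 3.8
```

```bash
python3 - <<'E'
from h import *
tgt(-.0425,.112,.024)
E
```

```text
t 19.7 pos [ 0.5556 -0.1827  0.0327] yaw -10.20 open -0.001 F [1.6 7.4 2.3] nose 0.019
to [ 0.5554 -0.1828  0.032 ] shift [-0.0002 -0.0001 -0.0009] turn 0.0012
```

Request:
apply_moves([
  [0.002, 0.012, 0, 0, 0, 0],
  [0.002, 0.012, 0.075, 0, 0, 0],
  [0.002, 0.012, 0.15, 0, 0, 0],
  [-0.125, -0.2, 0.22, 0, 0, 1],
  [-0.125, -0.2, 0.22, 0, 0, 1],
  [-0.125, -0.2, 0.22, 0, 0, 1],
  [-0.125, -0.2, 0.22, 0, 0, 1],
  [-0.125, -0.2, 0.22, 0, 0, 1],
  [-0.125, -0.2, 0.22, 0, 0, 1],
  [-0.125, -0.2, 0.22, 0, 0, 1],
], jaw=0.77)

```text
time: 20.98
eef_pos: [0.4554, -0.3445, 0.2084]
tcp_rot: [0.954, 0.299, -0.0, -0.0]
contact_force: [0.0, -0.5, 0.5]
opening: 0.77
finger_force: 0.0
```

```bash
python3 - <<'E'
from h import *
pose();C=cam("wrist")
for b in boxes(save("wrist","w7.png"),C):
    print(b,injig(b));gotow(b[0],b[1],.021,b[4])
E
```

```text
t 21.0 pos [ 0.4554 -0.3445  0.2084] yaw 34.81 open 0.770 F [ 0.  -0.5  0.5] nose 0.019
(0.3956, -0.4257, 70, 40, 52.2) [-0.157  -0.1553 62.35  ]
shift [-0.0749 -0.1016 -0.2343] turn 0.3858
(0.3354, -0.3105, 70, 40, 80.8) [-2.365e-01 -5.250e-02  9.095e+01]
shift [-0.1502  0.0424 -0.2343] turn 1.0213
(0.5377, -0.2637, 72, 41, -7.7) [-0.0457  0.0292  2.45  ]
shift [ 0.1027  0.1009 -0.2343] turn -0.9453
(0.5338, -0.1889, 43, 41, -7.9) [-0.0627  0.1022  2.25  ]
shift [ 0.0978  0.1944 -0.2343] turn -0.9498
```

Request:
apply_moves([
  [-0.0749, -0.1016, -0.146, 0, 0, 0.386],
  [-0.0749, -0.1016, -0.146, 0, 0, 0.386],
  [-0.0749, -0.1016, -0.146, 0, 0, 0.386],
  [-0.0749, -0.1016, -0.146, 0, 0, 0.386],
  [-0.0749, -0.1016, -0.146, 0, 0, 0.386],
  [-0.0749, -0.1016, -0.146, 0, 0, 0.386],
  [-0.0749, -0.1016, -0.19, 0, 0, 0.386],
  [-0.0749, -0.1016, -0.2343, 0, 0, 0.386],
  [-0.0749, -0.1016, -0.2343, 0, 0, 0.386],
  [-0.0749, -0.1016, -0.2343, 0, 0, 0.386],
])

```text
time: 22.28
eef_pos: [0.3966, -0.4269, 0.0232]
tcp_rot: [0.898, 0.44, 0.0, 0.001]
contact_force: [-0.2, -0.4, 0.1]
opening: 0.77
finger_force: 0.0
```

Request:
apply_moves([
  [0, 0, 0, 0, 0, 0],
  [0, 0, 0, 0, 0, 0],
  [0, 0, 0, 0, 0, 0],
  [0, 0, 0, 0, 0, 0],
  [0, 0, 0, 0, 0, 0],
  [0, 0, 0.03, 0, 0, 0],
  [0, 0, 0.09, 0, 0, 0],
  [0, 0, 0.13, 0, 0, 0],
  [0, 0, 0.13, 0, 0, -0.3],
  [0, 0, 0.13, 0, 0, -0.5],
  [0, 0, 0.13, 0, 0, -0.5],
  [0, 0, 0.13, 0, 0, -0.5],
], jaw=0)

```text
time: 23.78
eef_pos: [0.3955, -0.426, 0.1253]
tcp_rot: [0.966, 0.258, -0.0, -0.0]
contact_force: [0.4, -0.4, -0.9]
opening: 0.576
finger_force: 43.3
```

```bash
python3 - <<'E'
from h import *
tgt(-.047,.149,.117)
E
```

```text
t 23.8 pos [ 0.3955 -0.426   0.1253] yaw 29.85 open 0.576 F [ 0.4 -0.4 -0.9] nose 0.019
to [ 0.5575 -0.1455  0.125 ] shift [ 0.2025  0.3506 -0.0004] turn -0.8890
```

Request:
apply_moves([
  [0.2025, 0.3506, 0, 0, 0, -0.889],
  [0.2025, 0.3506, 0, 0, 0, -0.889],
  [0.2025, 0.3506, 0, 0, 0, -0.889],
  [0.2025, 0.3506, 0, 0, 0, -0.889],
  [0.2025, 0.3506, 0, 0, 0, -0.889],
  [0.2025, 0.3506, 0, 0, 0, -0.889],
  [0.2025, 0.3506, 0, 0, 0, -0.889],
  [0.2025, 0.3506, 0, 0, 0, -0.889],
  [0.2025, 0.3506, 0, 0, 0, -0.889],
  [0.2025, 0.3506, 0, 0, 0, -0.889],
  [0.2025, 0.3506, 0, 0, 0, -0.889],
])

```text
time: 25.15
eef_pos: [0.5573, -0.1463, 0.1254]
tcp_rot: [0.996, -0.09, 0.0, 0.0]
contact_force: [-0.4, -0.7, 0.0]
opening: 0.574
finger_force: 43.3
```

```bash
python3 - <<'E'
from h import *
tgt(-.047,.149,.024);C=cam("wrist")
for b in boxes(save("wrist","w8.png"),C):print(b,injig(b))
E
```

```text
t 25.1 pos [ 0.5573 -0.1463  0.1254] yaw -10.35 open 0.574 F [-0.4 -0.7  0. ] nose 0.019
to [ 0.5575 -0.1455  0.032 ] shift [ 0.0002  0.0009 -0.1167] turn 0.0044
(0.5093, -0.1557, 156, 110, -10.5) [-0.0927  0.1305 -0.35  ]
(0.5338, -0.2689, 73, 42, -7.8) [-0.0486  0.0234  2.35  ]
```

Request:
apply_moves([
  [0.0009, 0.0046, -0.05, 0, 0, 0.0044],
  [0.0009, 0.0046, -0.09, 0, 0, 0.0044],
  [0.0009, 0.0046, -0.112, 0, 0, 0.0044],
  [0.0009, 0.0046, -0.117, 0, 0, 0.0044],
  [0.0009, 0.0046, -0.118, 0, 0, 0.0044],
  [0.0044, 0.0039, -0.118, 0, 0, 0.0044],
  [0.0081, 0.0033, -0.118, 0, 0, 0.0044],
  [0.0103, 0.0029, -0.118, 0, 0, 0.0044],
  [0.0103, 0.0029, -0.118, 0, 0, 0.0044],
])

```text
time: 26.32
eef_pos: [0.5589, -0.1418, 0.0426]
tcp_rot: [0.996, -0.089, -0.016, -0.002]
contact_force: [-48.7, 15.7, 80.1]
opening: 0.573
finger_force: 91.8
```

Request:
apply_moves([
  [0, 0, 0, 0, 0, 0],
  [0, 0, 0, 0, 0, 0],
  [0, 0, 0, 0, 0, 0],
  [0, 0, 0.04, 0, 0, 0],
  [0, 0, 0.08, 0, 0, 0],
  [0, 0, 0.08, 0, 0, 0],
  [0, 0, 0.08, 0, 0, 0],
], jaw=0.66)

```text
time: 27.2
eef_pos: [0.5654, -0.1432, 0.0943]
tcp_rot: [0.996, -0.088, -0.0, -0.0]
contact_force: [-1.7, -0.5, -0.2]
opening: 0.662
finger_force: 0.0
```

```bash
python3 - <<'E'
from h import *
tgt(-.0425,.205,.024);C=cam("wrist");im=save("wrist","w9.png")
cv2.imwrite("pics/w9b.png",cv2.resize(im[:,:,::-1],(800,600)))
E
```

```text
t 27.2 pos [ 0.5654 -0.1432  0.0943] yaw -10.10 open 0.662 F [-1.7 -0.5 -0.2] nose 0.019
to [ 0.5718 -0.0912  0.032 ] shift [ 0.008   0.065  -0.0779] turn -0.0011
```

View pics/w9b.png

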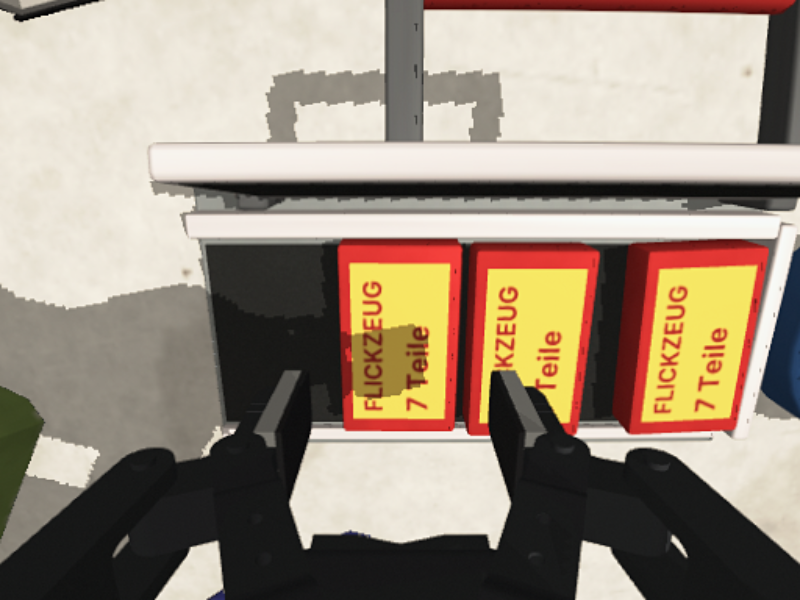

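Request:
apply_moves([
  [0.008, 0.065, 0, 0, 0, 0],
  [0.008, 0.065, 0, 0, 0, 0],
  [0.008, 0.065, 0, 0, 0, 0],
  [0.008, 0.065, 0, 0, 0, 0],
  [0.008, 0.065, -0.04, 0, 0, 0],
  [0.008, 0.065, -0.078, 0, 0, 0],
  [0.008, 0.065, -0.078, 0, 0, 0],
  [0.008, 0.065, -0.078, 0, 0, 0],
  [0.0062, 0.055, -0.078, 0, 0, 0],
  [0.0048, 0.047, -0.078, 0, 0, 0],
  [0.0037, 0.041, -0.078, 0, 0, 0],
  [0.0027, 0.035, -0.078, 0, 0, 0],
  [0.0016, 0.029, -0.078, 0, 0, 0],
  [0.0007, 0.024, -0.078, 0, 0, 0],
  [-0.0002, 0.019, -0.078, 0, 0, 0],
  [-0.0009, 0.015, -0.078, 0, 0, 0],
  [-0.0015, 0.012, -0.078, 0, 0, 0],
  [-0.002, 0.009, -0.078, 0, 0, 0],
  [-0.002, 0.009, -0.078, 0, 0, 0],
  [-0.002, 0.009, -0.078, 0, 0, 0],
], jaw=0)

```text
time: 29.75
eef_pos: [0.5648, -0.1336, 0.0326]
tcp_rot: [0.996, -0.089, 0.0, -0.002]
contact_force: [2.6, 9.4, 2.0]
opening: 0.001
finger_force: 5.2
```

Request:
apply_moves([
  [0.0005, 0.0025, 0, 0, 0, 0],
  [0.002, 0.011, 0, 0, 0, 0],
  [0.004, 0.022, 0, 0, 0, 0],
  [0.004, 0.022, 0.075, 0, 0, 0],
  [0.004, 0.022, 0.15, 0, 0, 0],
  [0.004, -0.05, 0.2, 0, 0, 0],
  [-0.01, -0.1, 0.22, 0, 0, 0],
  [-0.01, -0.1, 0.22, 0, 0, 0],
  [-0.01, -0.1, 0.22, 0, 0, 0],
])

```text
time: 30.88
eef_pos: [0.5557, -0.2155, 0.2076]
tcp_rot: [0.996, -0.088, -0.001, -0.0]
contact_force: [-1.0, -0.2, -0.3]
opening: 0.002
finger_force: 0.0
```

```bash
python3 - <<'E'
from h import *
pose();C=cam("wrist");im=save("wrist","w10.png")
for b in boxes(im,C):print(b,injig(b))
cv2.imwrite("pics/w10b.png",cv2.resize(im[:,:,::-1],(800,600)))
E
```

```text
t 30.9 pos [ 0.5557 -0.2155  0.2076] yaw -10.12 open 0.002 F [-1.  -0.2 -0.3] nose 0.019
(0.5432, -0.2184, 144, 73, 79.8) [-4.820e-02  7.480e-02  8.995e+01]
```

View pics/w10b.png

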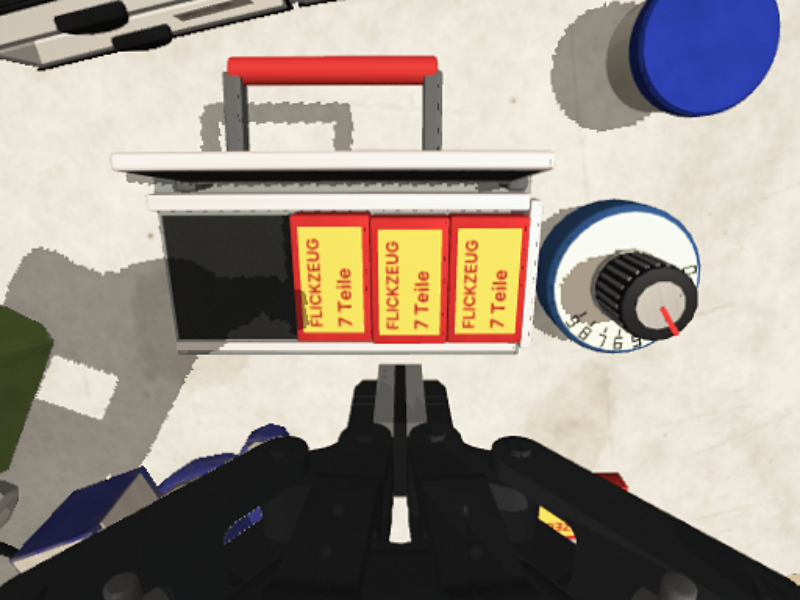

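Request:
apply_moves([
  [-0.2, -0.08, 0, 0, 0, 1],
  [-0.2, -0.08, 0, 0, 0, 1],
  [-0.2, -0.08, 0, 0, 0, 1],
  [-0.2, -0.08, 0, 0, 0, 1],
  [-0.2, -0.08, 0, 0, 0, 1],
  [-0.2, -0.08, 0, 0, 0, 1],
  [-0.2, -0.08, 0, 0, 0, 1],
], jaw=0.77)

```text
time: 31.8
eef_pos: [0.3963, -0.2792, 0.2078]
tcp_rot: [0.954, 0.3, -0.0, -0.001]
contact_force: [-0.9, -0.2, -0.2]
opening: 0.77
finger_force: 0.0
```

```bash
python3 - <<'E'
from h import *
pose();C=cam("wrist");im=save("wrist","w11.png")
for b in boxes(im,C):print(b,injig(b));gotow(b[0],b[1],.021,b[4])
E
```

```text
t 31.8 pos [ 0.3963 -0.2792  0.2078] yaw 34.94 open 0.770 F [-0.9 -0.2 -0.2] nose 0.019
(0.3352, -0.3108, 70, 40, 80.4) [-2.367e-01 -5.280e-02  9.055e+01]
shift [-0.0765 -0.0393 -0.2338] turn 1.0103
(0.5427, -0.2432, 92, 72, 80.4) [-4.440e-02  5.030e-02  9.055e+01]
shift [ 0.1829  0.0452 -0.2338] turn 1.0103
```

Request:
apply_moves([
  [-0.0765, -0.0393, -0.14, 0, 0, 1],
  [-0.0765, -0.0393, -0.14, 0, 0, 1],
  [-0.0765, -0.0393, -0.14, 0, 0, 1],
  [-0.0765, -0.0393, -0.14, 0, 0, 1],
  [-0.0765, -0.0393, -0.14, 0, 0, 1],
  [-0.0765, -0.0393, -0.14, 0, 0, 1],
  [-0.0765, -0.0393, -0.14, 0, 0, 1],
  [-0.0765, -0.0393, -0.19, 0, 0, 1],
  [-0.0765, -0.0393, -0.234, 0, 0, 1],
  [-0.0765, -0.0393, -0.234, 0, 0, 1],
  [-0.0765, -0.0393, -0.234, 0, 0, 1],
])

```text
time: 33.22
eef_pos: [0.3356, -0.3122, 0.0225]
tcp_rot: [0.767, 0.642, -0.0, 0.001]
contact_force: [0.6, -0.4, 0.4]
opening: 0.768
finger_force: 0.0
```

Request:
apply_moves([
  [0, 0, 0, 0, 0, 0],
  [0, 0, 0, 0, 0, 0],
  [0, 0, 0, 0, 0, 0],
  [0, 0, 0, 0, 0, 0],
  [0, 0, 0, 0, 0, 0],
  [0, 0, 0.03, 0, 0, 0],
  [0, 0, 0.09, 0, 0, 0],
  [0, 0, 0.13, 0, 0, 0],
  [0.1, 0.05, 0.13, 0, 0, -0.3],
  [0.1, 0.05, 0.13, 0, 0, -0.5],
  [0.1, 0.05, 0.13, 0, 0, -1],
  [0.1, 0.05, 0.13, 0, 0, -1],
  [0.1, 0.05, 0.13, 0, 0, -1],
  [0.1, 0.05, 0.13, 0, 0, -1],
  [0.1, 0.05, 0.13, 0, 0, -1],
], jaw=0)

```text
time: 35.1
eef_pos: [0.4149, -0.2715, 0.1255]
tcp_rot: [0.954, 0.3, 0.0, 0.0]
contact_force: [-0.1, -0.3, -0.8]
opening: 0.579
finger_force: 42.4
```

```bash
python3 - <<'E'
from h import *
tgt(-.047,.201,.117)
E
```

```text
t 35.1 pos [ 0.4149 -0.2715  0.1255] yaw 34.95 open 0.579 F [-0.1 -0.3 -0.8] nose 0.019
to [ 0.5667 -0.0944  0.125 ] shift [ 0.1897  0.2214 -0.0006] turn -1.0023
```

Request:
apply_moves([
  [0.19, 0.08, 0, 0, 0, -1],
  [0.19, 0.08, 0, 0, 0, -1],
  [0.19, 0.08, 0, 0, 0, -1],
  [0.1897, 0.2214, 0, 0, 0, -1],
  [0.1897, 0.2214, 0, 0, 0, -1],
  [0.1897, 0.2214, 0, 0, 0, -1],
  [0.1897, 0.2214, 0, 0, 0, -1],
  [0.1897, 0.2214, 0, 0, 0, -1],
  [0.1897, 0.2214, 0, 0, 0, -1],
  [0.1897, 0.2214, 0, 0, 0, -1],
])

```text
time: 36.35
eef_pos: [0.5667, -0.0953, 0.1254]
tcp_rot: [0.996, -0.089, 0.0, 0.0]
contact_force: [-1.8, 0.1, -0.8]
opening: 0.576
finger_force: 42.4
```

```bash
python3 - <<'E'
from h import *
tgt(-.047,.201,.025);C=cam("wrist");im=save("wrist","w12.png")
for b in boxes(im,C):print(b,injig(b))
cv2.imwrite("pics/w12b.png",cv2.resize(im[:,:,::-1],(800,600)))
E
```

```text
t 36.4 pos [ 0.5667 -0.0953  0.1254] yaw -10.16 open 0.576 F [-1.8  0.1 -0.8] nose 0.019
to [ 0.5667 -0.0944  0.033 ] shift [-1.000e-04  1.100e-03 -1.155e-01] turn 0.0002
(0.5073, -0.0835, 126, 72, -9.6) [-0.1073  0.2012  0.55  ]
(0.5416, -0.2231, 146, 73, 79.5) [-4.900e-02  6.990e-02  8.965e+01]
```

View pics/w12b.png

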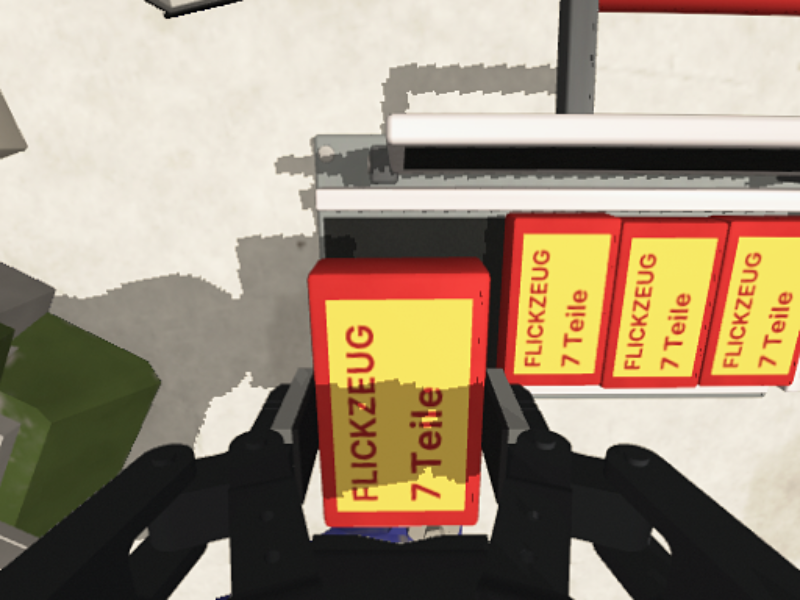

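Request:
apply_moves([
  [0, 0.001, -0.05, 0, 0, 0],
  [0, 0.001, -0.09, 0, 0, 0],
  [0, 0.001, -0.108, 0, 0, 0],
  [0, 0.001, -0.115, 0, 0, 0],
  [0, 0.001, -0.116, 0, 0, 0],
])

```text
time: 37.02
eef_pos: [0.5674, -0.0939, 0.0333]
tcp_rot: [0.996, -0.088, 0.001, 0.0]
contact_force: [0.1, 0.5, -1.1]
opening: 0.569
finger_force: 42.4
```

Request:
apply_moves([
  [0.0037, -0.0007, 0, 0, 0, 0],
  [0.0074, -0.0013, 0, 0, 0, 0],
  [0.0092, -0.0016, 0, 0, 0, 0],
  [0.0092, -0.0016, 0, 0, 0, 0],
])

```text
time: 37.52
eef_pos: [0.5708, -0.0941, 0.032]
tcp_rot: [0.996, -0.088, -0.005, -0.001]
contact_force: [-9.5, 1.5, 3.6]
opening: 0.571
finger_force: 42.9
```

Request:
apply_moves([
  [0, 0, 0, 0, 0, 0],
  [0, 0, 0, 0, 0, 0],
  [0, 0, 0, 0, 0, 0],
  [0, 0, 0.04, 0, 0, 0],
  [0, 0, 0.08, 0, 0, 0],
  [0, 0, 0.08, 0, 0, 0],
  [0, 0, 0.08, 0, 0, 0],
], jaw=0.66)

```text
time: 38.4
eef_pos: [0.5738, -0.0948, 0.096]
tcp_rot: [0.996, -0.088, -0.0, -0.0]
contact_force: [-0.6, 0.0, 0.2]
opening: 0.659
finger_force: 0.0
```

```bash
python3 - <<'E'
from h import *
tgt(-.0425,.252,.024)
E
```

```text
t 38.4 pos [ 0.5738 -0.0948  0.096 ] yaw -10.09 open 0.659 F [-0.6  0.   0.2] nose 0.019
to [ 0.5801 -0.045   0.032 ] shift [ 0.0079  0.0623 -0.08  ] turn -0.0013
```

Request:
apply_moves([
  [0.0079, 0.0623, 0, 0, 0, 0],
  [0.0079, 0.0623, 0, 0, 0, 0],
  [0.0079, 0.0623, 0, 0, 0, 0],
  [0.0079, 0.0623, 0, 0, 0, 0],
  [0.0079, 0.0623, -0.04, 0, 0, 0],
  [0.0079, 0.0623, -0.08, 0, 0, 0],
  [0.0079, 0.0623, -0.08, 0, 0, 0],
  [0.0079, 0.0623, -0.08, 0, 0, 0],
  [0.0061, 0.0523, -0.08, 0, 0, 0],
  [0.0047, 0.0443, -0.08, 0, 0, 0],
  [0.0036, 0.0383, -0.08, 0, 0, 0],
  [0.0026, 0.0323, -0.08, 0, 0, 0],
  [0.0016, 0.0263, -0.08, 0, 0, 0],
  [0.0007, 0.0213, -0.08, 0, 0, 0],
  [-0.0002, 0.0163, -0.08, 0, 0, 0],
  [-0.0009, 0.0123, -0.08, 0, 0, 0],
  [-0.0016, 0.0093, -0.08, 0, 0, 0],
  [-0.0018, 0.0082, -0.08, 0, 0, 0],
  [-0.0018, 0.0082, -0.08, 0, 0, 0],
  [-0.0018, 0.0082, -0.08, 0, 0, 0],
], jaw=0)

```text
time: 40.9
eef_pos: [0.5734, -0.0845, 0.0326]
tcp_rot: [0.996, -0.089, 0.001, -0.004]
contact_force: [4.5, 13.2, 1.2]
opening: 0.001
finger_force: 7.0
```

Request:
apply_moves([
  [0.0005, 0.0025, 0, 0, 0, 0],
  [0.002, 0.011, 0, 0, 0, 0],
  [0.004, 0.022, 0, 0, 0, 0],
  [0.004, 0.022, 0.075, 0, 0, 0],
  [0.004, 0.022, 0.15, 0, 0, 0],
  [-0.02, -0.06, 0.18, 0, 0, 0],
  [-0.05, -0.12, 0.18, 0, 0, 0],
  [-0.05, -0.12, 0.18, 0, 0, 0],
  [-0.05, -0.12, 0.18, 0, 0, 0],
])

```text
time: 42.02
eef_pos: [0.5324, -0.1843, 0.1763]
tcp_rot: [0.996, -0.089, -0.0, -0.0]
contact_force: [-0.1, 0.2, -0.9]
opening: 0.001
finger_force: 0.0
```

```bash
python3 - <<'E'
from h import *
pose();C=cam("wrist");im=save("wrist","w13.png")
# compare to model outline of the 4-box row at box top z (bed+.020)
from jig import toW
out=np.array([(-.085,0,.02),(0,0,.02),(0,.2,.02),(-.085,.2,.02)]);inn=[]
p=proj(C,toW(J,out));print("model corners px",p.round(1).tolist())
hsv=cv2.cvtColor(im,cv2.COLOR_RGB2HSV);m=(((hsv[...,0]<8)|(hsv[...,0]>172))&(hsv[...,1]>150)&(hsv[...,2]>150))|((hsv[...,0]>15)&(hsv[...,0]<35)&(hsv[...,1]>120)&(hsv[...,2]>120))
big=cv2.resize(im[:,:,::-1],None,fx=3,fy=3,interpolation=cv2.INTER_CUBIC)
cv2.polylines(big,[(p*3+1).astype(int)],True,(0,255,0),1)
q=(p*3).mean(0).astype(int);x0=max(q[0]-400,0);y0=max(q[1]-250,0)
cv2.imwrite("pics/w13b.png",big[y0:y0+500,x0:x0+800])
E
```

```text
t 42.0 pos [ 0.5324 -0.1843  0.1763] yaw -10.16 open 0.001 F [-0.1  0.2 -0.9] nose 0.019
model corners px [[372.1, 200.6], [383.0, 105.5], [145.9, 105.5], [155.3, 200.6]]
```

View pics/w13b.png

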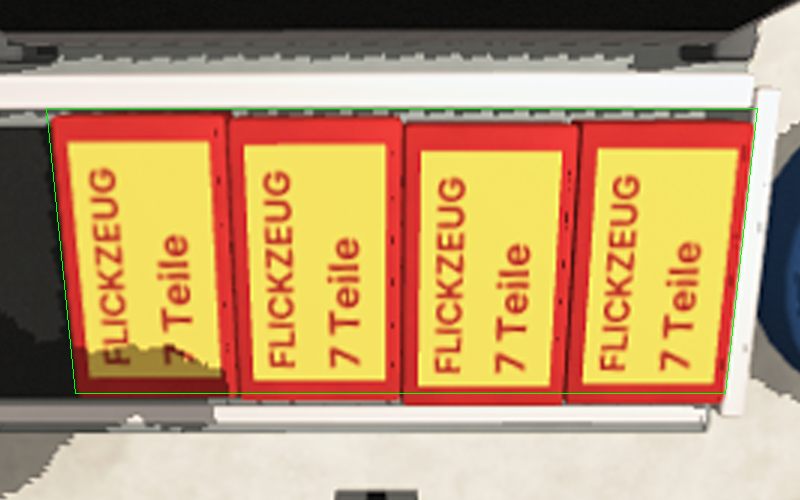

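```bash
python3 - <<'E'
from h import *
tgt(-.115,.025,.028)
E
```

```text
t 42.1 pos [ 0.5326 -0.1837  0.1761] yaw -10.08 open 0.002 F [ 0.4  0.5 -1. ] nose 0.019
to [ 0.4687 -0.2556  0.036 ] shift [-0.0798 -0.09   -0.1751] turn -0.0016
```

Request:
apply_moves([
  [-0.08, -0.09, -0.05, 0, 0, 0],
  [-0.08, -0.09, -0.05, 0, 0, 0],
  [-0.08, -0.09, -0.05, 0, 0, 0],
  [-0.08, -0.09, -0.12, 0, 0, 0],
  [-0.08, -0.09, -0.175, 0, 0, 0],
  [-0.08, -0.09, -0.175, 0, 0, 0],
  [-0.08, -0.09, -0.175, 0, 0, 0],
  [-0.07, -0.092, -0.175, 0, 0, 0],
  [-0.063, -0.093, -0.175, 0, 0, 0],
  [-0.058, -0.094, -0.175, 0, 0, 0],
  [-0.055, -0.0945, -0.175, 0, 0, 0],
  [-0.0525, -0.095, -0.175, 0, 0, 0],
  [-0.0525, -0.095, -0.175, 0, 0, 0],
])

```text
time: 43.7
eef_pos: [0.488, -0.2598, 0.0364]
tcp_rot: [0.996, -0.087, -0.004, -0.001]
contact_force: [-9.6, 0.8, 8.9]
opening: 0.001
finger_force: 5.1
```

Request:
apply_moves([
  [-0.0123, 0.0022, 0, 0, 0, 0],
  [-0.0013, 0.0637, 0, 0, 0, 0],
  [-0.0013, 0.0637, 0, 0, 0, 0],
  [0.004, 0.0628, 0, 0, 0, 0],
  [0.008, 0.062, 0, 0, 0, 0],
  [0.011, 0.0615, 0, 0, 0, 0],
  [0.011, 0.0615, 0, 0, 0, 0],
])

```text
time: 44.58
eef_pos: [0.4966, -0.2112, 0.0363]
tcp_rot: [0.996, -0.088, -0.005, -0.001]
contact_force: [-9.9, 2.2, 8.0]
opening: -0.0
finger_force: 5.4
```

Request:
apply_moves([
  [-0.0123, 0.0022, 0, 0, 0, 0],
  [-0.0013, 0.0637, 0, 0, 0, 0],
  [-0.0013, 0.0637, 0, 0, 0, 0],
  [0.004, 0.0628, 0, 0, 0, 0],
  [0.008, 0.062, 0, 0, 0, 0],
  [0.011, 0.0615, 0, 0, 0, 0],
  [0.011, 0.0615, 0, 0, 0, 0],
])

```text
time: 45.45
eef_pos: [0.5053, -0.1621, 0.0361]
tcp_rot: [0.996, -0.088, -0.005, -0.001]
contact_force: [-9.4, 0.9, 8.4]
opening: -0.001
finger_force: 5.2
```

Request:
apply_moves([
  [-0.0123, 0.0022, 0, 0, 0, 0],
  [-0.0013, 0.0637, 0, 0, 0, 0],
  [-0.0013, 0.0637, 0, 0, 0, 0],
  [0.004, 0.0628, 0, 0, 0, 0],
  [0.008, 0.062, 0, 0, 0, 0],
  [0.011, 0.0615, 0, 0, 0, 0],
  [0.011, 0.0615, 0, 0, 0, 0],
])

```text
time: 46.32
eef_pos: [0.5141, -0.1129, 0.036]
tcp_rot: [0.996, -0.088, -0.005, -0.001]
contact_force: [-9.7, 0.3, 7.1]
opening: 0.004
finger_force: 4.9
```

```bash
python3 - <<'E'
from h import *
tgt(-.0425,.225,.024)
E
```

```text
t 46.3 pos [ 0.5141 -0.1129  0.036 ] yaw -10.10 open 0.004 F [-9.7  0.3  7.1] nose 0.019
to [ 0.5753 -0.0715  0.032 ] shift [ 0.0765  0.0517 -0.005 ] turn -0.0010
```

Request:
apply_moves([
  [-0.0123, 0.0022, 0, 0, 0, 0],
  [-0.0123, 0.0022, 0.06, 0, 0, 0],
  [0.0765, 0.0517, 0.06, 0, 0, 0],
  [0.0765, 0.0517, 0.06, 0, 0, 0],
  [0.0765, 0.0517, 0.06, 0, 0, 0],
  [0.0765, 0.0517, 0.02, 0, 0, 0],
  [0.0765, 0.0517, -0.005, 0, 0, 0],
  [0.0765, 0.0517, -0.005, 0, 0, 0],
  [0.0755, 0.0457, -0.005, 0, 0, 0],
  [0.0745, 0.0397, -0.005, 0, 0, 0],
  [0.0737, 0.0347, -0.005, 0, 0, 0],
  [0.0728, 0.0308, -0.005, 0, 0, 0],
  [0.0728, 0.0308, -0.005, 0, 0, 0],
])

```text
time: 47.95
eef_pos: [0.5768, -0.0851, 0.0337]
tcp_rot: [0.996, -0.089, 0.002, -0.003]
contact_force: [4.0, 11.9, 1.7]
opening: 0.002
finger_force: 6.1
```

Request:
apply_moves([
  [0.0005, 0.0025, 0, 0, 0, 0],
  [0.002, 0.011, 0, 0, 0, 0],
  [0.004, 0.022, 0, 0, 0, 0],
  [0.004, 0.022, 0.075, 0, 0, 0],
  [0.004, 0.022, 0.15, 0, 0, 0],
  [-0.02, -0.06, 0.18, 0, 0, 0],
  [-0.05, -0.12, 0.18, 0, 0, 0],
  [-0.05, -0.12, 0.18, 0, 0, 0],
  [-0.05, -0.12, 0.18, 0, 0, 0],
])

```text
time: 49.08
eef_pos: [0.535, -0.184, 0.1763]
tcp_rot: [0.996, -0.088, -0.0, -0.0]
contact_force: [0.1, 0.9, 0.4]
opening: 0.002
finger_force: 0.0
```

```bash
python3 - <<'E'
from h import *
pose();C=cam("wrist");im=save("wrist","w14.png")
from jig import toW
out=np.array([(-.085,0,.02),(0,0,.02),(0,.2,.02),(-.085,.2,.02)])
p=proj(C,toW(J,out))
big=cv2.resize(im[:,:,::-1],None,fx=3,fy=3,interpolation=cv2.INTER_CUBIC)
cv2.polylines(big,[(p*3+1).astype(int)],True,(0,255,0),1)
q=(p*3).mean(0).astype(int);x0=max(q[0]-330,0);y0=max(q[1]-250,0)
cv2.imwrite("pics/w14b.png",big[y0:y0+500,x0:x0+800])
E
```

```text
t 49.1 pos [ 0.535  -0.184   0.1763] yaw -10.15 open 0.002 F [0.1 0.9 0.4] nose 0.019
```

View pics/w14b.png

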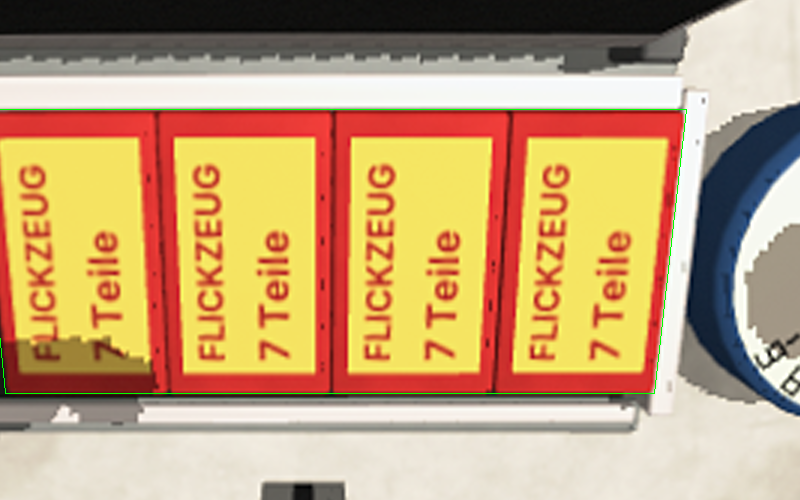

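Request:
apply_moves([
  [-0.015, -0.212, -0.05, 0, 0, 0],
  [-0.015, -0.212, -0.05, 0, 0, 0],
  [-0.015, -0.212, -0.05, 0, 0, 0],
  [-0.015, -0.212, -0.05, 0, 0, 0],
  [-0.015, -0.212, -0.05, 0, 0, 0],
  [-0.015, -0.212, -0.05, 0, 0, 0],
], jaw=0.78)

```text
time: 49.88
eef_pos: [0.524, -0.3518, 0.1367]
tcp_rot: [0.996, -0.087, 0.0, -0.0]
contact_force: [-1.0, -0.1, -0.1]
opening: 0.779
finger_force: 0.0
```

```bash
python3 - <<'E'
from h import *
pose();C=cam("wrist");im=save("wrist","w15.png");gotow(.5228,-.3535,.062,-10.15)
P=[(.5223,-.3536,.077)]
print(proj(C,P))
g=cv2.cvtColor(im,cv2.COLOR_RGB2HSV);c=proj(C,P)[0]
# grey cap and red pointer near projected cap centre
Y,X=np.mgrid[:384,:512];near=np.hypot(X-c[0],Y-c[1])<70
red=near&((g[...,0]<8)|(g[...,0]>172))&(g[...,1]>140)&(g[...,2]>120)
ys,xs=np.nonzero(red);print(len(xs))
W=toz(C,np.c_[xs,ys],.078)[:,:2];print(W.mean(0));u,s,v=np.linalg.svd(W-W.mean(0));
d=W.mean(0)-np.array([.5223,-.3536]);a=np.degrees(np.arctan2(d[1],d[0]))
l=np.degrees(np.arctan2(v[0][1],v[0][0]));print("centroid dir",a,"line dir",l,l+180,"six dir",180-10.15)
print("tip/ends",W[np.argmin(W@v[0])],W[np.argmax(W@v[0])])
cap=near&(g[...,1]<60)&(g[...,2]>110)&(g[...,2]<225)
n,lab,st,ce=cv2.connectedComponentsWithStats(cap.astype(np.uint8));k=1+np.argmax(st[1:,4]);print(st[k],toz(C,[ce[k]],.077))
E
```

```text
t 49.9 pos [ 0.524  -0.3518  0.1367] yaw -9.95 open 0.779 F [-1.  -0.1 -0.1] nose 0.019
shift [-0.0015 -0.0018 -0.0937] turn -0.0043
[[260.36453724 219.20000923]]
94
[ 0.51217951 -0.35814448]
centroid dir -155.8181363422031 line dir -155.72599984657228 24.27400015342772 six dir 169.85
tip/ends [ 0.52054876 -0.35497251] [ 0.50430223 -0.36269745]
[ 191  168  140  122 6562] [[ 0.50586736 -0.34740138  0.077     ]]
```

Request:
apply_moves([
  [-0.0015, -0.0018, -0.05, 0, 0, 0],
  [-0.0015, -0.0018, -0.0937, 0, 0, 0],
  [-0.0015, -0.0018, -0.0937, 0, 0, 0],
  [-0.0015, -0.0018, -0.0937, 0, 0, 0],
])

```text
time: 50.42
eef_pos: [0.5231, -0.3552, 0.0632]
tcp_rot: [0.996, -0.088, 0.001, 0.001]
contact_force: [-0.0, -0.3, -0.3]
opening: 0.781
finger_force: 0.0
```

Request:
apply_moves([
  [0, 0, 0, 0, 0, 0],
  [0, 0, 0, 0, 0, 0],
  [0, 0, 0, 0, 0, 0],
  [0, 0, 0, 0, 0, 0],
  [0, 0, 0, 0, 0, 0],
  [0, 0, 0, 0, 0, 0],
], jaw=0, squeeze=40)

```text
time: 51.18
eef_pos: [0.5234, -0.3552, 0.0643]
tcp_rot: [0.996, -0.088, 0.001, 0.0]
contact_force: [0.0, 3.3, 5.5]
opening: 0.503
finger_force: 41.2
```

Request:
apply_moves([
  [0, 0, 0, 0, 0, 0.1],
  [0, 0, 0, 0, 0, 0.25],
  [0, 0, 0, 0, 0, 0.4],
  [0, 0, 0, 0, 0, 0.55],
  [0, 0, 0, 0, 0, 0.7],
  [0, 0, 0, 0, 0, 0.85],
  [0, 0, 0, 0, 0, 1],
  [0, 0, 0, 0, 0, 1],
  [0, 0, 0, 0, 0, 1],
])

```text
time: 52.3
eef_pos: [0.5233, -0.3545, 0.0643]
tcp_rot: [0.954, 0.3, 0.001, -0.0]
contact_force: [-1.0, 5.9, 7.0]
opening: 0.504
finger_force: 41.5
```

Request:
apply_moves([
  [0, 0, 0, 0, 0, 0.1],
  [0, 0, 0, 0, 0, 0.2],
  [0, 0, 0, 0, 0, 0.3],
  [0, 0, 0, 0, 0, 0.4],
  [0, 0, 0, 0, 0, 0.48],
  [0, 0, 0, 0, 0, 0.54],
  [0, 0, 0, 0, 0, 0.58],
  [0, 0, 0, 0, 0, 0.58],
])

```text
time: 53.3
eef_pos: [0.523, -0.3544, 0.0642]
tcp_rot: [0.863, 0.506, 0.001, -0.001]
contact_force: [-1.2, 6.2, 7.9]
opening: 0.505
finger_force: 41.6
```

```bash
python3 - <<'E'
from h import *
s=pose();print(s["wrist_torque"])
E
```

```text
t 53.3 pos [ 0.523  -0.3544  0.0642] yaw 60.77 open 0.505 F [-1.2  6.2  7.9] nose 0.019
[ 0.94905164  0.22282075 -0.6430134 ]
```

Request:
apply_moves([
  [0, 0, 0, 0, 0, 0],
  [0, 0, 0, 0, 0, 0],
  [0, 0, 0, 0, 0, 0],
  [0, 0, 0.05, 0, 0, 0],
  [0, 0, 0.1, 0, 0, 0],
  [0, 0, 0.1, 0, 0, 0],
], jaw=0.78)

```text
time: 54.05
eef_pos: [0.5241, -0.3572, 0.1462]
tcp_rot: [0.862, 0.508, 0.001, 0.004]
contact_force: [0.1, 0.1, -0.3]
opening: 0.781
finger_force: 0.0
```

```bash
cat >> h.py <<'E'
def pointer(fn):
    C=cam("wrist");im=save("wrist",fn);g=cv2.cvtColor(im,cv2.COLOR_RGB2HSV);c=proj(C,[(.5223,-.3536,.078)])[0]
    Y,X=np.mgrid[:384,:512]
    red=(np.hypot(X-c[0],Y-c[1])<70)&((g[...,0]<8)|(g[...,0]>172))&(g[...,1]>140)&(g[...,2]>120)
    ys,xs=np.nonzero(red);W=toz(C,np.c_[xs,ys],.078)[:,:2];W=W[np.hypot(*(W-[.5223,-.3536]).T)<.026]
    d=W.mean(0)-[.5223,-.3536];a=np.degrees(np.arctan2(d[1],d[0]))
    print(len(W),"pointer dir %.1f value %.2f"%(a,6-((a-169.85+180)%360-180)/17.19))
E
python3 - <<'E'
from h import *
pose();pointer("w16.png")
gotow(.45,-.19,.22,-10.15)
C=cam("top")
# flap angle: predicted bar middle for angles vs top image red bar
from jig import toW
im=ctrl.read_camera("top");g=cv2.cvtColor(im,cv2.COLOR_RGB2HSV)
red=((g[...,0]<8)|(g[...,0]>172))&(g[...,1]>140)&(g[...,2]>90);red[:115]=0;red[140:]=0;red[:,:260]=0;red[:,330:]=0
ys,xs=np.nonzero(red);print("bar px",len(xs),xs.mean(),ys.mean())
for th in np.arange(1.4,1.9,.1):
    q=toW(J,np.array([[.021-.0837*np.cos(th+.485),.110,.0245+.0837*np.sin(th+.485)]]));print(round(th,2),proj(C,q).round(1),q.round(3))
E
```

```text
t 54.0 pos [ 0.5241 -0.3572  0.1462] yaw 61.02 open 0.781 F [ 0.1  0.1 -0.3] nose 0.019
117 pointer dir -88.5 value 0.09
shift [-0.0912  0.2076  0.0956] turn -1.5813
bar px 65 293.2769230769231 123.46153846153847
1.4 [[291.6 130.7]] [[ 0.643 -0.2    0.112]]
1.5 [[292.  128.3]] [[ 0.651 -0.202  0.109]]
1.6 [[292.3 126.1]] [[ 0.658 -0.203  0.105]]
1.7 [[292.5 124.1]] [[ 0.665 -0.204  0.101]]
1.8 [[292.8 122.3]] [[ 0.672 -0.206  0.096]]
```

Request:
apply_moves([
  [0, 0, 0.1, 0, 0, 0],
  [0.03, 0.05, 0.1, 0, 0, 0.2],
  [0.176, 0.191, 0.1, 0, 0, 0.4185],
  [0.176, 0.191, 0.1, 0, 0, 0.4185],
  [0.176, 0.191, 0.1, 0, 0, 0.4185],
  [0.176, 0.191, 0.1, 0, 0, 0.4185],
  [0.176, 0.191, 0.1, 0, 0, 0.4185],
  [0.176, 0.191, 0.1, 0, 0, 0.4185],
  [0.176, 0.191, 0.1, 0, 0, 0.4185],
], jaw=0.35)

```text
time: 55.28
eef_pos: [0.6622, -0.2034, 0.2215]
tcp_rot: [0.767, 0.641, -0.0, -0.0]
contact_force: [-0.0, 0.1, 0.3]
opening: 0.351
finger_force: 0.0
```

```bash
python3 - <<'E'
from h import *
from jig import toW
pose();C=cam("wrist");im=save("wrist","w17.png")
g=cv2.cvtColor(im,cv2.COLOR_RGB2HSV)
red=((g[...,0]<8)|(g[...,0]>172))&(g[...,1]>140)&(g[...,2]>90)
n,lab,st,ce=cv2.connectedComponentsWithStats(red.astype(np.uint8))
for k in range(1,n):
    if st[k,4]>60:
        w=toz(C,[ce[k]],.107)[0];print(st[k],ce[k].round(1),w.round(4),injig((w[0],w[1],0,0,0)))
for th in(1.6,1.7,1.8):
    q=toW(J,np.array([[.021-.0837*np.cos(th+.485),.110,.0245+.0837*np.sin(th+.485)]]));print(round(th,2),proj(C,q).round(1),q.round(4))
cv2.imwrite("pics/w17b.png",cv2.resize(im[:,:,::-1],(800,600)))
E
```

```text
t 55.3 pos [ 0.6622 -0.2034  0.2215] yaw 79.75 open 0.351 F [-0.   0.1  0.3] nose 0.019
[ 101   80   97  184 4487] [154.  164.6] [ 0.5877 -0.1663  0.107 ] [-0.0136  0.1339 10.15  ]
[ 254  137   15  107 1370] [261.  189.1] [ 0.6662 -0.2008  0.107 ] [ 0.0698  0.1138 10.15  ]
1.6 [[251.4 193. ]] [[ 0.6581 -0.2032  0.1054]]
1.7 [[260.2 191.3]] [[ 0.665  -0.2044  0.1009]]
1.8 [[268.  189.4]] [[ 0.6715 -0.2056  0.0957]]
```

View pics/w17b.png

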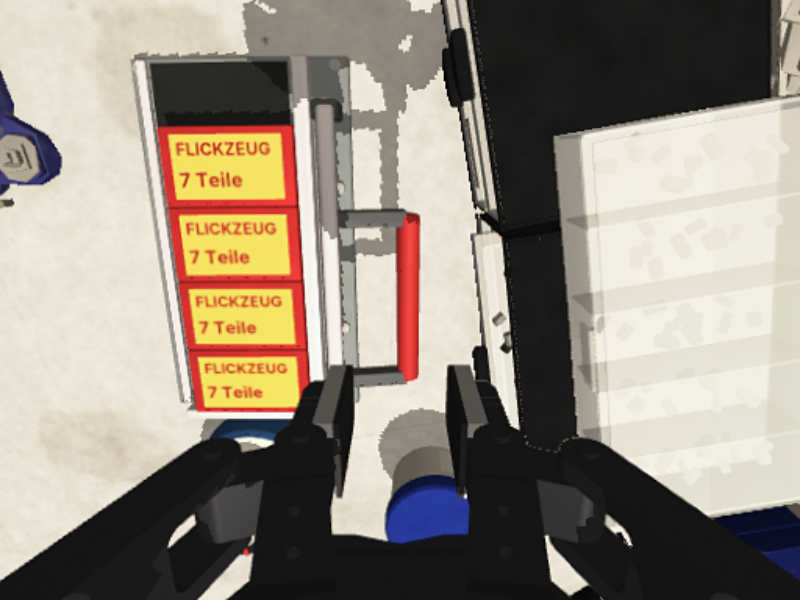

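```bash
python3 - <<'E'
from h import *
C=cam("wrist");T=cam("top")
s=.64
for r,b,t in((300,476,507),(150,452,485)):
    print("bottom",toz(C,[(b*s,r*s)],0).round(3),[ (z,toz(C,[(t*s,r*s)],z).round(3)[0][:2].tolist()) for z in(0.03,.06,.09,.12,.15)])
print("top cam row180 edges",[(z,toz(T,[(380*s,182*s),(520*s,180*s)],z).round(3)[:,:2].tolist()) for z in(0,.06,.12)])
E
```

```text
bottom [[ 0.711 -0.246  0.   ]] [(0.03, [0.729, -0.239]), (0.06, [0.724, -0.229]), (0.09, [0.719, -0.218]), (0.12, [0.714, -0.208]), (0.15, [0.709, -0.197])]
bottom [[ 0.71  -0.137  0.   ]] [(0.03, [0.727, -0.14]), (0.06, [0.722, -0.139]), (0.09, [0.717, -0.138]), (0.12, [0.712, -0.137]), (0.15, [0.707, -0.135])]
top cam row180 edges [(0, [[0.716, -0.059], [0.718, -0.34]]), (0.06, [[0.7, -0.061], [0.702, -0.329]]), (0.12, [[0.684, -0.063], [0.686, -0.318]])]
```

Request:
apply_moves([
  [0.0035, -0.0012, -0.07, 0, 0, 0],
  [0.0035, -0.0012, -0.07, 0, 0, 0],
  [0.0035, -0.0012, -0.07, 0, 0, 0],
  [0.0035, -0.0012, -0.07, 0, 0, 0],
], jaw=0.28)

```text
time: 55.82
eef_pos: [0.6669, -0.204, 0.1686]
tcp_rot: [0.767, 0.642, 0.001, 0.002]
contact_force: [0.6, -0.0, 0.6]
opening: 0.275
finger_force: 0.0
```

```bash
python3 - <<'E'
from h import *
pose();gotow(.665,-.2044,.106,79.85)
E
```

```text
t 55.8 pos [ 0.6669 -0.204   0.1686] yaw 79.84 open 0.275 F [ 0.6 -0.   0.6] nose 0.019
shift [-0.0024 -0.0006 -0.0783] turn 0.0003
```

Request:
apply_moves([
  [-0.002, -0.0006, -0.02, 0, 0, 0],
  [-0.002, -0.0006, -0.04, 0, 0, 0],
  [-0.002, -0.0006, -0.055, 0, 0, 0],
  [-0.002, -0.0006, -0.065, 0, 0, 0],
  [-0.002, -0.0006, -0.076, 0, 0, 0],
  [-0.002, -0.0006, -0.076, 0, 0, 0],
])

```text
time: 56.58
eef_pos: [0.6637, -0.2036, 0.1037]
tcp_rot: [0.767, 0.642, -0.0, -0.001]
contact_force: [0.4, -0.1, 0.1]
opening: 0.282
finger_force: 0.0
```

Request:
apply_moves([
  [0, 0, 0, 0, 0, 0],
  [0, 0, 0, 0, 0, 0],
  [0, 0, 0, 0, 0, 0],
  [0, 0, 0, 0, 0, 0],
], jaw=0, squeeze=20)

```text
time: 57.08
eef_pos: [0.665, -0.204, 0.1057]
tcp_rot: [0.767, 0.642, 0.001, 0.001]
contact_force: [4.6, -0.7, 0.2]
opening: 0.128
finger_force: 21.7
```

```bash
python3 - <<'E'
from h import *
s=pose();r=.0837;dz=s["eef_pos"][2]-(.008+.0245)  # TCP vs bar offset kept
th0=1.7;c,n=np.cos(J[2]),np.sin(J[2])
f=lambda t:np.array([-r*np.cos(t+.485),r*np.sin(t+.485)])
for t in np.r_[1.6:0.05:-.1,0,-.03]:
    d=f(t)-f(th0);print("%.2f"%t,[round(v/.8,4) for v in(c*d[0],n*d[0],d[1])])
E
```

```text
t 57.1 pos [ 0.665  -0.204   0.1057] yaw 79.84 open 0.128 F [ 4.6 -0.7  0.2] nose 0.019
1.60 [np.float64(-0.0087), np.float64(0.0016), np.float64(0.0056)]
1.50 [np.float64(-0.0179), np.float64(0.0032), np.float64(0.0103)]
1.40 [np.float64(-0.0275), np.float64(0.0049), np.float64(0.014)]
1.30 [np.float64(-0.0375), np.float64(0.0067), np.float64(0.0167)]
1.20 [np.float64(-0.0476), np.float64(0.0085), np.float64(0.0184)]
1.10 [np.float64(-0.0579), np.float64(0.0104), np.float64(0.0191)]
1.00 [np.float64(-0.0682), np.float64(0.0122), np.float64(0.0187)]
0.90 [np.float64(-0.0784), np.float64(0.014), np.float64(0.0173)]
0.80 [np.float64(-0.0884), np.float64(0.0158), np.float64(0.0149)]
0.70 [np.float64(-0.0981), np.float64(0.0176), np.float64(0.0114)]
0.60 [np.float64(-0.1074), np.float64(0.0192), np.float64(0.007)]
0.50 [np.float64(-0.1163), np.float64(0.0208), np.float64(0.0017)]
0.40 [np.float64(-0.1246), np.float64(0.0223), np.float64(-0.0045)]
0.30 [np.float64(-0.1322), np.float64(0.0237), np.float64(-0.0116)]
0.20 [np.float64(-0.1391), np.float64(0.0249), np.float64(-0.0193)]
0.10 [np.float64(-0.1452), np.float64(0.026), np.float64(-0.0277)]
0.00 [np.float64(-0.1505), np.float64(0.0269), np.float64(-0.0367)]
-0.03 [np.float64(-0.1519), np.float64(0.0272), np.float64(-0.0395)]
```

Bar gripped (opening 11 mm). Swing down to 0.5 first.

Request:
apply_moves([
  [-0.0087, 0.0016, 0.0056, 0, 0, 0],
  [-0.0179, 0.0032, 0.0103, 0, 0, 0],
  [-0.0275, 0.0049, 0.014, 0, 0, 0],
  [-0.0375, 0.0067, 0.0167, 0, 0, 0],
  [-0.0476, 0.0085, 0.0184, 0, 0, 0],
  [-0.0579, 0.0104, 0.0191, 0, 0, 0],
  [-0.0682, 0.0122, 0.0187, 0, 0, 0],
  [-0.0784, 0.014, 0.0173, 0, 0, 0],
  [-0.0884, 0.0158, 0.0149, 0, 0, 0],
  [-0.0981, 0.0176, 0.0114, 0, 0, 0],
  [-0.1074, 0.0192, 0.007, 0, 0, 0],
  [-0.1163, 0.0208, 0.0017, 0, 0, 0],
  [-0.1163, 0.0208, 0.0017, 0, 0, 0],
])

```text
time: 58.7
eef_pos: [0.5691, -0.1869, 0.1047]
tcp_rot: [0.767, 0.642, -0.001, -0.002]
contact_force: [-0.2, -1.7, 1.1]
opening: 0.128
finger_force: 21.7
```

Request:
apply_moves([
  [-0.0083, 0.0015, -0.0062, 0, 0, 0],
  [-0.0159, 0.0029, -0.0133, 0, 0, 0],
  [-0.0228, 0.0041, -0.021, 0, 0, 0],
  [-0.0289, 0.0052, -0.0294, 0, 0, 0],
  [-0.0316, 0.0056, -0.0339, 0, 0, 0],
  [-0.0342, 0.0061, -0.0384, 0, 0, 0],
  [-0.0356, 0.0064, -0.0412, 0, 0, 0],
  [-0.0356, 0.0064, -0.0412, 0, 0, 0],
])

```text
time: 59.7
eef_pos: [0.5448, -0.1826, 0.0773]
tcp_rot: [0.767, 0.642, 0.001, 0.002]
contact_force: [1.1, 2.4, 16.8]
opening: 0.134
finger_force: 22.4
```

```bash
python3 - <<'E'
from h import *
pose()
E
```

```text
t 59.7 pos [ 0.5448 -0.1826  0.0773] yaw 79.84 open 0.134 F [ 1.1  2.4 16.8] nose 0.019
```

Request:
apply_moves([
  [0, 0, 0, 0, 0, 0],
  [0, 0, 0, 0, 0, 0],
  [0, 0, 0.02, 0, 0, 0],
  [0, 0, 0.08, 0, 0, 0],
  [0, 0, 0.14, 0, 0, 0],
  [0, 0, 0.16, 0, 0, 0],
  [0, 0, 0.16, 0, 0, 0],
], jaw=0.3)

```text
time: 60.58
eef_pos: [0.5429, -0.1822, 0.2023]
tcp_rot: [0.767, 0.642, 0.0, 0.001]
contact_force: [0.4, -0.4, -0.8]
opening: 0.292
finger_force: 0.0
```

```bash
python3 - <<'E'
from h import *
from jig import toW
pose();C=cam("wrist");im=save("wrist","w18.png");pointer("w18p.png")
g=cv2.cvtColor(im,cv2.COLOR_RGB2HSV)
for th in(-.05,0,.05,.1,.2):
    q=toW(J,np.array([[.021-.0837*np.cos(th+.485),y,.0245+.0837*np.sin(th+.485)] for y in(.07,.11,.15)]));print(round(th,2),proj(C,q).round(1).tolist())
red=((g[...,0]<8)|(g[...,0]>172))&(g[...,1]>140)&(g[...,2]>70)
n,lab,st,ce=cv2.connectedComponentsWithStats(red.astype(np.uint8))
for k in range(1,n):
    if st[k,4]>60: print(st[k],ce[k].round(1))
cv2.imwrite("pics/w18b.png",cv2.resize(im[:,:,::-1],(800,600)))
gotow(.5223,-.3540,.20,70)
E
```

```text
t 60.6 pos [ 0.5429 -0.1822  0.2023] yaw 79.84 open 0.292 F [ 0.4 -0.4 -0.8] nose 0.019Traceback (most recent call last):
  File "<stdin>", line 3, in <module>
  File "h.py", line 59, in pointer
    ys,xs=np.nonzero(red);W=toz(C,np.c_[xs,ys],.078)[:,:2];W=W[np.hypot(*(W-[.5223,-.3536]).T)<.026]
                            ~~~^^^^^^^^^^^^^^^^^^^^^
  File "h.py", line 14, in toz
    n=cv2.undistortPoints(np.array(uv,float).reshape(-1,1,2),K,d).reshape(-1,2)
      ~~~~~~~~~~~~~~~~~~~^^^^^^^^^^^^^^^^^^^^^^^^^^^^^^^^^^^^^^^^
cv2.error: OpenCV(4.12.0) /io/opencv/modules/calib3d/src/undistort.dispatch.cpp:347: error: (-215:Assertion failed) CV_IS_MAT(_src) && CV_IS_MAT(_dst) && (_src->rows == 1 || _src->cols == 1) && (_dst->rows == 1 || _dst->cols == 1) && _src->cols + _src->rows - 1 == _dst->rows + _dst->cols - 1 && (CV_MAT_TYPE(_src->type) == CV_32FC2 || CV_MAT_TYPE(_src->type) == CV_64FC2) && (CV_MAT_TYPE(_dst->type) == CV_32FC2 || CV_MAT_TYPE(_dst->type) == CV_64FC2) in function 'cvUndistortPointsInternal'
```

```bash
python3 - <<'E'
from h import *
from jig import toW
C=cam("wrist");im=cv2.imread("pics/w18.png")[:,:,::-1].copy()
g=cv2.cvtColor(im,cv2.COLOR_RGB2HSV)
for th in(-.05,0,.05,.1,.2):
    q=toW(J,np.array([[.021-.0837*np.cos(th+.485),y,.0245+.0837*np.sin(th+.485)] for y in(.065,.11,.155)]));print(round(th,2),proj(C,q).round(1).tolist())
red=((g[...,0]<8)|(g[...,0]>172))&(g[...,1]>140)&(g[...,2]>70)
n,lab,st,ce=cv2.connectedComponentsWithStats(red.astype(np.uint8))
for k in range(1,n):
    if st[k,4]>60: print(st[k],ce[k].round(1))
cv2.imwrite("pics/w18b.png",cv2.resize(im[:,:,::-1],(800,600)))
gotow(.5223,-.3540,.13,70)
E
```

```text
-0.05 [[258.7, 236.2], [258.9, 188.0], [259.0, 134.8]]
0 [[260.9, 238.1], [261.1, 189.3], [261.3, 135.4]]
0.05 [[263.2, 239.9], [263.6, 190.6], [264.0, 136.0]]
0.1 [[265.9, 241.8], [266.4, 191.9], [267.0, 136.6]]
0.2 [[272.0, 245.4], [272.9, 194.5], [273.8, 137.8]]
[ 223   78   59  194 1792] [232.5 169.9]
[ 251  135   14  103 1367] [257.8 184.9]
shift [-0.024  -0.2156 -0.0865] turn -0.2186
```

View pics/w18b.png

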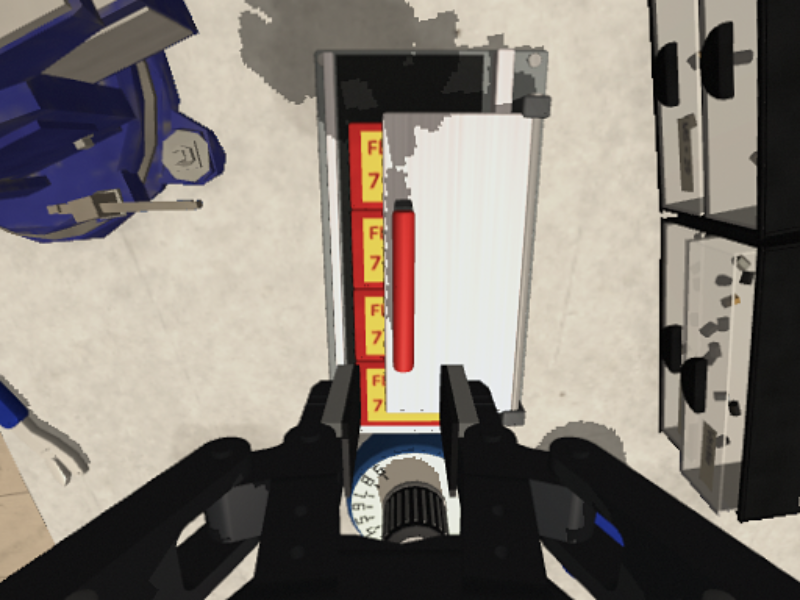

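Request:
apply_moves([
  [-0.0245, -0.215, 0, 0, 0, -0.396],
  [-0.0245, -0.215, 0, 0, 0, -0.396],
  [-0.0245, -0.215, 0, 0, 0, -0.396],
  [-0.0245, -0.215, 0, 0, 0, -0.396],
  [-0.0245, -0.215, -0.0865, 0, 0, -0.396],
  [-0.0245, -0.215, -0.0865, 0, 0, -0.396],
  [-0.0245, -0.215, -0.0865, 0, 0, -0.396],
  [-0.0245, -0.215, -0.0865, 0, 0, -0.396],
], jaw=0.78)

```text
time: 61.68
eef_pos: [0.5242, -0.3544, 0.1344]
tcp_rot: [0.857, 0.516, 0.001, 0.002]
contact_force: [-0.3, -0.4, 0.2]
opening: 0.777
finger_force: 0.0
```

```bash
python3 - <<'E'
from h import *
pose();pointer("w19.png");gotow(.523,-.3545,.0635,62)
E
```

```text
t 61.7 pos [ 0.5242 -0.3544  0.1344] yaw 62.07 open 0.777 F [-0.3 -0.4  0.2] nose 0.019
135 pointer dir -88.5 value 0.09
shift [-0.0016  0.0001 -0.0889] turn -0.0012
```

Request:
apply_moves([
  [-0.0016, 0, -0.05, 0, 0, 0],
  [-0.0016, 0, -0.0885, 0, 0, 0],
  [-0.0016, 0, -0.0885, 0, 0, 0],
  [-0.0016, 0, -0.0885, 0, 0, 0],
])

```text
time: 62.22
eef_pos: [0.5229, -0.355, 0.0636]
tcp_rot: [0.857, 0.515, 0.001, 0.002]
contact_force: [0.2, -0.0, 0.7]
opening: 0.782
finger_force: 0.0
```

Request:
apply_moves([
  [0, 0, 0, 0, 0, 0],
  [0, 0, 0, 0, 0, 0],
  [0, 0, 0, 0, 0, 0],
  [0, 0, 0, 0, 0, 0],
  [0, 0, 0, 0, 0, 0],
  [0, 0, 0, 0, 0, 0],
], jaw=0, squeeze=40)

```text
time: 62.98
eef_pos: [0.5226, -0.3549, 0.0638]
tcp_rot: [0.857, 0.515, 0.0, 0.001]
contact_force: [-1.9, 1.4, 5.7]
opening: 0.498
finger_force: 40.7
```

Request:
apply_moves([
  [0, 0, 0, 0, 0, -0.1],
  [0, 0, 0, 0, 0, -0.25],
  [0, 0, 0, 0, 0, -0.4],
  [0, 0, 0, 0, 0, -0.55],
  [0, 0, 0, 0, 0, -0.7],
  [0, 0, 0, 0, 0, -0.85],
  [0, 0, 0, 0, 0, -1],
  [0, 0, 0, 0, 0, -1],
])

```text
time: 63.98
eef_pos: [0.5227, -0.355, 0.0638]
tcp_rot: [0.989, 0.147, 0.001, 0.001]
contact_force: [-1.2, 0.2, 5.1]
opening: 0.504
finger_force: 40.6
```

Request:
apply_moves([
  [0, 0, 0, 0, 0, -0.1],
  [0, 0, 0, 0, 0, -0.25],
  [0, 0, 0, 0, 0, -0.4],
  [0, 0, 0, 0, 0, -0.55],
  [0, 0, 0, 0, 0, -0.7],
  [0, 0, 0, 0, 0, -0.85],
  [0, 0, 0, 0, 0, -1],
  [0, 0, 0, 0, 0, -1],
])

```text
time: 64.97
eef_pos: [0.5226, -0.355, 0.0637]
tcp_rot: [0.97, -0.242, 0.001, 0.001]
contact_force: [-1.3, 0.5, 5.8]
opening: 0.502
finger_force: 40.7
```

Request:
apply_moves([
  [0, 0, 0, 0, 0, -0.1],
  [0, 0, 0, 0, 0, -0.2],
  [0, 0, 0, 0, 0, -0.29],
  [0, 0, 0, 0, 0, -0.29],
  [0, 0, 0, 0, 0, -0.29],
])

```text
time: 65.6
eef_pos: [0.5226, -0.355, 0.0638]
tcp_rot: [0.937, -0.351, 0.001, 0.001]
contact_force: [-1.1, 1.0, 5.2]
opening: 0.5
finger_force: 40.7
```

```bash
python3 - <<'E'
from h import *
s=pose();print(s["wrist_torque"]);pointer("w20.png")
E
```

```text
t 65.6 pos [ 0.5226 -0.355   0.0638] yaw -41.04 open 0.500 F [-1.1  1.   5.2] nose 0.019
[ 0.10617732  0.34591673 -0.10836391]
254 pointer dir 170.5 value 5.96
```

Pointer at 6. Release, rise and make a final check.

Request:
apply_moves([
  [0, 0, 0, 0, 0, 0],
  [0, 0, 0, 0, 0, 0],
  [0, 0, 0, 0, 0, 0],
  [0, 0, 0, 0, 0, 0],
  [0, 0, 0.06, 0, 0, 0],
  [0, 0, 0.13, 0, 0, 0],
  [-0.02, 0, 0.2, 0, 0, 0.4],
  [-0.03, 0.08, 0.2, 0, 0, 0.68],
  [-0.03, 0.08, 0.2, 0, 0, 0.68],
  [-0.03, 0.08, 0.2, 0, 0, 0.68],
  [-0.03, 0.08, 0.2, 0, 0, 0.68],
], jaw=0.78)

```text
time: 67.03
eef_pos: [0.4978, -0.2905, 0.2212]
tcp_rot: [0.996, -0.092, 0.0, 0.0]
contact_force: [-0.3, -0.3, 0.2]
opening: 0.779
finger_force: 0.0
```

```bash
python3 - <<'E'
from h import *
pose();pointer("w21.png")
cv2.imwrite("pics/w21b.png",cv2.resize(cv2.imread("pics/w21.png"),(800,600)))
E
```

```text
t 67.0 pos [ 0.4978 -0.2905  0.2212] yaw -10.58 open 0.779 F [-0.3 -0.3  0.2] nose 0.019
88 pointer dir 168.1 value 6.10
```

View pics/w21b.png

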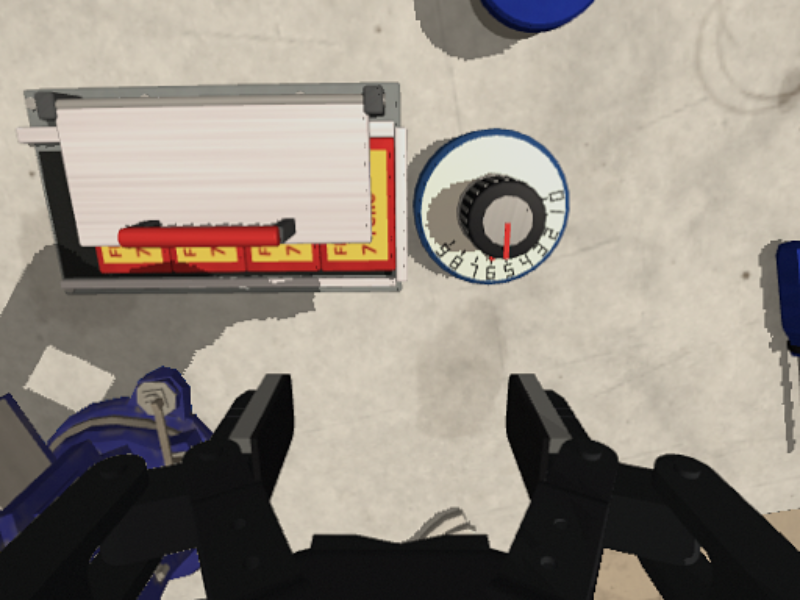

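```bash
python3 -c "
from plant import ctrl
print(ctrl.sign_off())"
```

```text
the job is handed in; nothing more can be done
None
```

The job is handed in: all four red kit boxes lie tight in the jig against the end stop and back fence, the sleeve was backed off to 0 before the flap went down, and it now reads 6; while I set the third box down the wrist force reached roughly 95 N (limit 120), and I don't know whether any of that was on the gripper's body (limit 40).

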